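Fit the rail stops and tip the slide boxes into the basket

TASK

First fit every stop post into the slotted rail as a backstop for the basket: set its hammer head down through the slot until the round flange sits on the rail, then give it a quarter turn so the head lies across the slot under the lips, with the posts at least 70 mm apart, centre to centre. Only then put the basket on the bench under the tray's open edge and lift the tray by its bar so that all the slide boxes slide off into it (never pick boxes off the tray by hand; any that miss may be picked up from the bench and put in). Finally lower the tray back down level, with all the boxes in the upright basket and the other things on the bench left undisturbed.

Things in the scene. Friction and masses are not known exactly. Their poses are not given: they have to be found in the camera images.
- rail: Aluminium slotted strut fixed to the bench, 320 long x 58 wide x 40 mm high. x axis along the slot; origin at the centre of its underside. Slot in the top 27 mm wide between lips 4 mm thick; inside 52 mm wide and 32 mm deep below the lips. Posts may stand anywhere within 140 mm of its middle. A post with its flange on the rail has its centre point 59.5 mm above the bench.
- post1_c (a point): Hammer-head post standing on the bench (3 or 4 present, else None). Point on its axis, half-way up; height 69 mm; z up, x along the head. Heights from underside: steel head 40 (x) x 22 (y) mm, 0-8; round neck 20 dia, 8-15; round flange 44 dia, 15-21; square black stem 22 x 22 parallel to the head, 21-61 (grasp here); cap 34 dia, 61-69, white line along x. 0.15 kg. Locked: x square to rail x.
- post2_c (a point): Hammer-head post standing on the bench (3 or 4 present, else None). Point on its axis, half-way up; height 69 mm; z up, x along the head. Heights from underside: steel head 40 (x) x 22 (y) mm, 0-8; round neck 20 dia, 8-15; round flange 44 dia, 15-21; square black stem 22 x 22 parallel to the head, 21-61 (grasp here); cap 34 dia, 61-69, white line along x. 0.15 kg. Locked: x square to rail x.
- post3_c (a point): Hammer-head post standing on the bench (3 or 4 present, else None). Point on its axis, half-way up; height 69 mm; z up, x along the head. Heights from underside: steel head 40 (x) x 22 (y) mm, 0-8; round neck 20 dia, 8-15; round flange 44 dia, 15-21; square black stem 22 x 22 parallel to the head, 21-61 (grasp here); cap 34 dia, 61-69, white line along x. 0.15 kg. Locked: x square to rail x.
- post4_c (a point): Hammer-head post standing on the bench (3 or 4 present, else None). Point on its axis, half-way up; height 69 mm; z up, x along the head. Heights from underside: steel head 40 (x) x 22 (y) mm, 0-8; round neck 20 dia, 8-15; round flange 44 dia, 15-21; square black stem 22 x 22 parallel to the head, 21-61 (grasp here); cap 34 dia, 61-69, white line along x. 0.15 kg. Locked: x square to rail x.
- tray (a joint): Angle of the hinged tip-tray: 0 is level (it rests on a stop and falls back there by its weight), grows to 0.95 rad as the bar end is lifted. About 4 to 9 N at the bar lifts it. Boxes begin to slide at 0.4 to 0.65 rad.
- tray_hinge (a point): Middle of the tray's hinge, 130 mm above the bench. x along the hinge; when level y points from the pouring edge to the bar, z up; axes turn with the tray. Bare steel tray 180 mm along x, floor top at z = 4, from y = -30 (open edge) to 155 mm, side walls to z = 26, end wall to 22. Fixed grey stand: legs and side plates 102 to 114 mm either side in x; plates 116 to 144 mm above the bench, legs at y = 45 to 75.
- tray_bar (a point): Middle of the tray's lifting bar: round, black, 14 mm in diameter, along x, with 130 mm free between its two arms; 55 mm beyond the tray's end wall, at y = 210, z = 10 mm from the hinge. The axes are the tray's.
- tray_lip (a point): Middle of the tray's open pouring edge, on the floor's top side (y = -30, z = 4 mm from the hinge).
- basket_c (a point): Grey open basket, loose, about 0.3 kg, 210 (x) x 160 (y) x 75 mm, walls 5; point at its centre, half-way up. A grab ear on each short end: 12 (x) x 60 (y) mm, centred at x = +-106, y = -30, tops 62 mm above this point. Slides easily on the bench. It catches all boxes with its centre level with the tray's middle in x, 75 mm from the hinge towards -y (under the edge, clear of legs and rail).
- box1_c (a point): Slide box lying on the tray, white plastic with a grey seam, 65 (x) x 40 (y) x 25 mm (z), about 50 g; this point is its centre (three to five are present; None if absent).
- box2_c (a point): Slide box lying on the tray, white plastic with a grey seam, 65 (x) x 40 (y) x 25 mm (z), about 50 g; this point is its centre (three to five are present; None if absent).
- box3_c (a point): Slide box lying on the tray, white plastic with a grey seam, 65 (x) x 40 (y) x 25 mm (z), about 50 g; this point is its centre (three to five are present; None if absent).
- box4_c (a point): Slide box lying on the tray, white plastic with a grey seam, 65 (x) x 40 (y) x 25 mm (z), about 50 g; this point is its centre (three to five are present; None if absent).
- box5_c (a point): Slide box lying on the tray, white plastic with a grey seam, 65 (x) x 40 (y) x 25 mm (z), about 50 g; this point is its centre (three to five are present; None if absent).
- reagent: Squat blue reagent bottle, 60 mm in diameter, 85 mm high; origin at its underside. Leave alone.
- dishes: Stack of glass dishes, 86 mm in diameter, 42 mm high; origin at its underside. Leave alone.
- jar: Amber glass jar, 58 mm in diameter, 65 mm high; origin at its underside. Leave alone.
- screwdriver: Screwdriver lying flat, about 180 mm long; origin near its middle. Leave alone.
Not all that is in view belongs to the job. Leave any black or brown look-alike of the part that bears box2_c alone. Leave any purple look-alike of the part that bears post3_c alone.

How it is judged:
On the way, in this order (a step that is already met when the one before it is completed fails the run):
1. every stop post is locked in the rail (head below the lips and turned across the slot), with the boxes still on the tray (x of post1_c in the frame of rail between -0.145 and 0.145 m and y of post1_c in the frame of rail between -0.008 and 0.008 m and z of post1_c in the frame of rail between 0.045 and 0.065 m and angle between the x axis of each of post1_c, post2_c, post3_c, post4_c and the x axis of rail, either way round above 1.3 rad and angle between each of post1_c, post2_c, post3_c, post4_c's own z axis and vertical below 0.12 rad and x of post2_c in the frame of rail between -0.145 and 0.145 m and y of post2_c in the frame of rail between -0.008 and 0.008 m and z of post2_c in the frame of rail between 0.045 and 0.065 m and x of post3_c in the frame of rail between -0.145 and 0.145 m and y of post3_c in the frame of rail between -0.008 and 0.008 m and z of post3_c in the frame of rail between 0.045 and 0.065 m and x of post4_c in the frame of rail between -0.145 and 0.145 m and y of post4_c in the frame of rail between -0.008 and 0.008 m and z of post4_c in the frame of rail between 0.045 and 0.065 m and distance between each of post2_c, post3_c, post4_c and post1_c above 0.065 m and distance between each of post3_c, post4_c and post2_c above 0.065 m and distance between post4_c and post3_c above 0.065 m and height (world z) of each of box1_c, box2_c, box3_c, box4_c, box5_c above 0.12 m), for 0.2 s.
2. the tray is tipped up by its bar (value of joint tray above 0.4 rad), for 0.1 s.
At the end, for the whole second after the job is handed in: Every post present is in the rail with its flange down on it (centre below 65 mm), turned across the slot (within 15 degrees of square), upright, centres at least 65 mm apart; every box present lies in the basket, which stands upright on the bench; the tray is back level (within 0.06 rad) (x of post1_c in the frame of rail between -0.145 and 0.145 m and y of post1_c in the frame of rail between -0.008 and 0.008 m and z of post1_c in the frame of rail between 0.045 and 0.065 m and angle between the x axis of each of post1_c, post2_c, post3_c, post4_c and the x axis of rail, either way round above 1.3 rad and angle between each of post1_c, post2_c, post3_c, post4_c's own z axis and vertical below 0.12 rad and x of post2_c in the frame of rail between -0.145 and 0.145 m and y of post2_c in the frame of rail between -0.008 and 0.008 m and z of post2_c in the frame of rail between 0.045 and 0.065 m and x of post3_c in the frame of rail between -0.145 and 0.145 m and y of post3_c in the frame of rail between -0.008 and 0.008 m and z of post3_c in the frame of rail between 0.045 and 0.065 m and x of post4_c in the frame of rail between -0.145 and 0.145 m and y of post4_c in the frame of rail between -0.008 and 0.008 m and z of post4_c in the frame of rail between 0.045 and 0.065 m and distance between each of post2_c, post3_c, post4_c and post1_c above 0.065 m and distance between each of post3_c, post4_c and post2_c above 0.065 m and distance between post4_c and post3_c above 0.065 m and x of box1_c in the frame of basket_c between -0.105 and 0.105 m and y of box1_c in the frame of basket_c between -0.08 and 0.08 m and z of box1_c in the frame of basket_c between -0.04 and 0.045 m and x of box2_c in the frame of basket_c between -0.105 and 0.105 m and y of box2_c in the frame of basket_c between -0.08 and 0.08 m and z of box2_c in the frame of basket_c between -0.04 and 0.045 m and x of box3_c in the frame of basket_c between -0.105 and 0.105 m and y of box3_c in the frame of basket_c between -0.08 and 0.08 m and z of box3_c in the frame of basket_c between -0.04 and 0.045 m and x of box4_c in the frame of basket_c between -0.105 and 0.105 m and y of box4_c in the frame of basket_c between -0.08 and 0.08 m and z of box4_c in the frame of basket_c between -0.04 and 0.045 m and x of box5_c in the frame of basket_c between -0.105 and 0.105 m and y of box5_c in the frame of basket_c between -0.08 and 0.08 m and z of box5_c in the frame of basket_c between -0.04 and 0.045 m and value of joint tray below 0.06 rad and angle between basket_c's own z axis and vertical below 0.15 rad and height (world z) of basket_c below 0.05 m); the robot touches nothing.
It fails at once if a box is handled by the gripper while it lies on the tray ((contact force between the fingers and box1 above 1 N and x of box1_c in the frame of tray_hinge between -0.085 and 0.085 m and y of box1_c in the frame of tray_hinge between -0.02 and 0.15 m and z of box1_c in the frame of tray_hinge between 0 and 0.03 m) or (contact force between the fingers and box2 above 1 N and x of box2_c in the frame of tray_hinge between -0.085 and 0.085 m and y of box2_c in the frame of tray_hinge between -0.02 and 0.15 m and z of box2_c in the frame of tray_hinge between 0 and 0.03 m) or (contact force between the fingers and box3 above 1 N and x of box3_c in the frame of tray_hinge between -0.085 and 0.085 m and y of box3_c in the frame of tray_hinge between -0.02 and 0.15 m and z of box3_c in the frame of tray_hinge between 0 and 0.03 m) or (contact force between the fingers and box4 above 1 N and x of box4_c in the frame of tray_hinge between -0.085 and 0.085 m and y of box4_c in the frame of tray_hinge between -0.02 and 0.15 m and z of box4_c in the frame of tray_hinge between 0 and 0.03 m) or (contact force between the fingers and box5 above 1 N and x of box5_c in the frame of tray_hinge between -0.085 and 0.085 m and y of box5_c in the frame of tray_hinge between -0.02 and 0.15 m and z of box5_c in the frame of tray_hinge between 0 and 0.03 m)).
It fails at once if a bystander is moved more than 30 mm (distance of any of reagent, dishes, jar, screwdriver from where it was at the start of the episode above 0.03 m).
Of post1, post2, post3, post4 only 3 to 4 are there at a start; the rules pass over those that are not, and their reading is None.
Of box1, box2, box3, box4, box5 only 3 to 5 are there at a start; the rules pass over those that are not, and their reading is None.
At some moment in a run one of basket may be knocked a few centimetres aside while the robot is not near it.
Once in a run the grip may slacken for a moment while it holds something.
It also fails if it takes over 210 s, if anything falls off the work surface, if the arm or the gripper's body presses on something with over 40 N, if the wrist force passes 120 N, or if a joint passes its speed limit or range.

ROBOT

A 6-joint arm with a two-finger parallel gripper is mounted at the origin on the work surface. World frame = base frame: x ahead of the robot, y to its left, z up, the work surface at z = 0. Lengths are in m, angles in rad, forces in N, time in s.
With the tool pointing down it reaches from about 0.3 to 0.875 m from the base axis. Payload 6.4 kg.
Tool frame: the origin (TCP) lies between the finger pads; the fingertips stand 22 mm ahead of it and the grasp point (between the pads) lies 3 mm ahead of it; z points along the fingers, y is the line along which they close (so a half turn about z gives the same grasp; the last joint's range is limited). The gripper opens to 88 mm and grips with 3 to 60 N. Pads are 18 mm wide; open, the fingers measure 123 mm over their backs; the gripper's body (75 mm by 187 mm) begins 45 mm behind the grasp point.
Start: joints at [-1.331, 0.181, 1.607, -0, 1.354, -0.206], TCP at [0.248, -0.519, 0.261] pointing down, gripper open.
Joint ranges: [-2.99, 2.99], [-0.89, 2.07], [0.3, 2.58], [-1.14, 4.28], [0, 2.63], [-3.12, 3.12]. Speed limits (rad/s): [2.57, 2.57, 3.01, 3.14, 3.14, 3.14].

INTERFACE

Orientations are given as [roll, pitch, yaw] about the fixed x, y, z axes, in that order (R = Rz(yaw) Ry(pitch) Rx(roll)).
In Python, from station import * gives the robot as it stands.
- The arm moves only by the shell command python3 -m inch 'ROWS' [FORCE]. ROWS is JSON, a list of rows, each a list of 7 numbers: the turn, a rotation vector about the tool's x, y, z in degrees, then the shift along the tool's x, y, z in m, then the opening in per cent of the stroke, from 0 (shut) to 100 (fully open). In form: [[rx, ry, rz, dx, dy, dz, hand], ...]. A call has 1 to 12 rows; each row is the pose to reach, as a shift and turn from the pose commanded when the call began, along the tool's axes at that moment; what a row does not reach only later rows make up. A row lasts 1/10 s, in which the tool goes at most 50 mm and 8.59 degrees, less where a joint would pass 70% of its speed; a pose out of reach is approached as far as the arm can. A call with a gripper value outside its range is refused whole. The fingers move at their own pace and stop on an object; FORCE is the grip in N (left out, the last holds). Time passes only in rows, so rows that repeat a pose let the fingers close. It gives the time, the measured TCP pose, the force, the opening and the grip force at its end, in the units of the state.
- state(): the state, without advancing time (a new reading comes with each control period).
- snapshot(name): name is "scene" or "top"; returns a dict with "pixels" (480x640x3 uint8, blue, green, red), "fx", "fy", "cx", "cy" (pixels), "T" (4x4, takes a point from camera to world coordinates). Camera axes: x right, y down, z forward; pixel columns grow to the right and rows downward; lengths in m; the calibration is good to about 2 mm. A picture is of the moment at which its call begins. There is no depth.
- finish_job(): hands the job in; it is judged then, once.
The state is a dict: "clock": time; "q": joint angles; "qvel": joint speeds; "joint_torque": joint torques, N m; "position": TCP position; "tool_rot": TCP orientation; "ft_force": force on the tool from outside, world axes, zero at the start; "wrist_torque": the same for the moment, N m; "width": finger opening in m; "grasp_force": force on a finger pad.
Only numpy, scipy, OpenCV 4.12 (cv2) and the standard library are available. Lean on these libraries where they do the work, as an engineer would, in place of code of your own. Each camera call takes 0.05 s, during which the arm holds its last target. There are 200 camera calls.

## Working session

There is one attempt and no reset: what is moved stays moved. The work goes in short steps, Python scripts to look and compute and a shell command to move; the robot and the scene stay as the last step left them, time stands still between calls to the robot, and variables do not carry over. Pictures are saved under pics/ and viewed, at most 14 in all, crops included, and the job is handed in when it is done.

```bash
ls; mkdir -p pics; python3 - <<'E'
from station import *
import cv2,numpy as np
for n in("scene","top"):
    s=snapshot(n);cv2.imwrite(f"pics/{n}0.png",s["pixels"]);print(n,s["fx"],s["fy"],s["cx"],s["cy"],np.round(s["T"],4).tolist())
print(state())
E
```

```text
pics
scene 451.00039862325883 451.00039862325883 327.357712578797 240.61386128087435 [[0.7769, 0.3753, -0.5055, 1.1042], [0.6294, -0.4441, 0.6377, -0.7729], [0.0149, -0.8136, -0.5813, 0.7579], [0.0, 0.0, 0.0, 1.0]]
top 515.2735528412071 515.2735528412071 318.3936600186958 237.7617008571057 [[0.0262, -0.9971, 0.0708, 0.4337], [-0.9996, -0.0252, 0.0147, -0.0463], [-0.0129, -0.0711, -0.9974, 1.5284], [0.0, 0.0, 0.0, 1.0]]
{'clock': 0.1, 'q': array([-1.33131055e+00,  1.81441186e-01,  1.60791782e+00, -1.20769480e-05,
        1.35379876e+00, -2.06291240e-01]), 'qvel': array([-0.00070589, -0.00193059, -0.00144139,  0.00029827, -0.00049405,
        0.0007386 ]), 'joint_torque': array([ 1.14017370e-03, -4.34817195e+01, -3.42697871e+01,  7.05290493e-02,
        3.40374454e-02, -3.38185032e-05]), 'position': array([ 0.24782356, -0.51834949,  0.25990984]), 'tool_rot': array([-3.14005831e+00, -3.09044334e-04,  4.45779390e-01]), 'ft_force': array([ 0.49545548, -0.24075241,  0.28454233]), 'wrist_torque': array([ 0.03421134, -0.04590963,  0.01766262]), 'grasp_force': 0.0, 'width': 0.08778250015208672}
```

View pics/scene0.png

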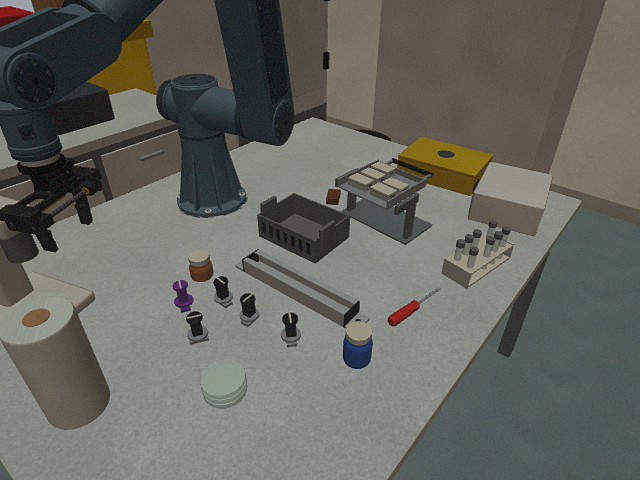

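View pics/top0.png

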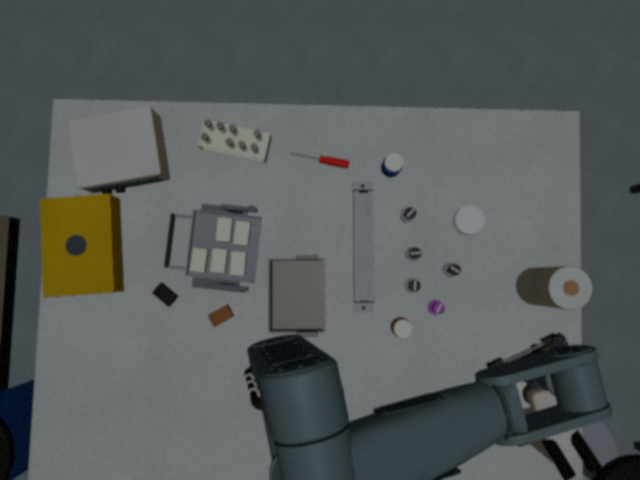

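The scene picture shows the rail at (305,285), the basket at (303,227), the tray at (383,183) and the jar at (200,266). The purple look-alike is at (182,294).

In the top view, black post candidates are at (409,214), (414,254), (453,269) and (413,286). The one at (436,307) is purple, so it is excluded. The tray holds five white boxes, and the black (165,294) and brown (221,315) look-alikes lie on the bench. I'll enlarge the post area to confirm.

```bash
cat > h.py <<'E'
from station import *
import cv2,numpy as np
def ray(s,u,v):
    T=np.array(s["T"]);d=T[:3,:3]@np.array([(u-s["cx"])/s["fx"],(v-s["cy"])/s["fy"],1]);return T[:3,3],d
def onz(s,u,v,z):
    o,d=ray(s,u,v);return (o+d*(z-o[2])/d[2])[:2]
def proj(s,p):
    T=np.linalg.inv(np.array(s["T"]));q=T[:3,:3]@np.asarray(p)+T[:3,3];return np.array([s["fx"]*q[0]/q[2]+s["cx"],s["fy"]*q[1]/q[2]+s["cy"]])
E
python3 - <<'E'
from h import *
a=snapshot("top");b=snapshot("scene")
A=cv2.resize(a["pixels"][175:325,340:480],None,fx=4,fy=4,interpolation=3)
B=cv2.resize(b["pixels"][245:365,150:330],None,fx=3,fy=3,interpolation=3)
im=np.zeros((600,800,3),np.uint8);im[:,:560]=A[:600,:560]
cv2.imwrite("pics/crop1.png",im[:,:560]);cv2.imwrite("pics/crop2.png",B)
E
```

```text
(no output)
```

View pics/crop1.png

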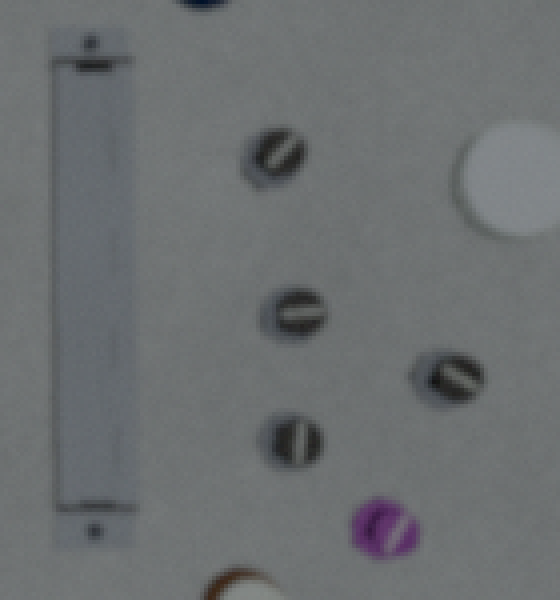

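View pics/crop2.png

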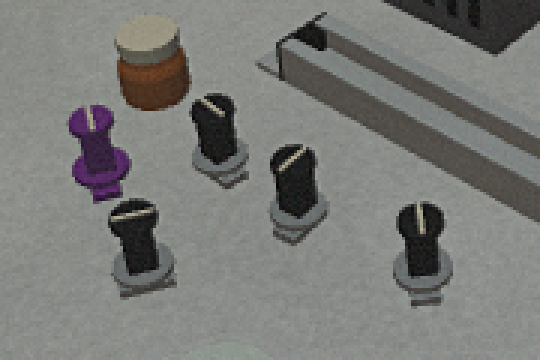

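The crop confirms four black posts at top-view pixels (410.5,213), (414.8,253), (455,269.5) and (414.8,285); the purple one is left alone. Next I'll compute the post positions and angles, and enlarge the rail.

```bash
python3 - <<'E'
from h import *
a=snapshot("top");b=snapshot("scene")
def cr(x,y,f,ox,oy): return (x+.5)/f-.5+ox,(y+.5)/f-.5+oy
L={"A":((268,165),(296,140)),"B":((278,316),(322,311)),"C":((445,367),(478,390)),"D":((299,420),(299,463))}
M={"A":((421,204),(421,234)),"B":((281,170),(305,148)),"C":((110,217),(158,210)),"D":((200,99),(224,116))}
for k in L:
    p,q=[onz(a,*cr(*e,4,340,175),.069) for e in L[k]]
    r,t=[onz(b,*cr(*e,3,150,245),.069) for e in M[k]]
    an=lambda p,q:np.degrees(np.arctan2(*(q-p)[::-1]))%180
    print(k,np.round((p+q)/2,4),round(an(p,q),1),np.round((r+t)/2,4),round(an(r,t),1))
for n,e in{"TL":(54,60),"TR":(134,60),"BL":(54,508),"BR":(134,508)}.items(): print(n,np.round(onz(a,*cr(*e,4,340,175),.04),4))
B=cv2.resize(b["pixels"][240:335,228:378],None,fx=5,fy=5,interpolation=2)
B=cv2.convertScaleAbs(B,alpha=1.5);cv2.imwrite("pics/rail.png",B)
# rail top-view profile
g=cv2.cvtColor(a["pixels"],6).astype(float)
for r in(195,215,235,255,275,295): print(r,np.round(g[r-3:r+4,348:380].mean(0)).astype(int))
E
```

```text
A [ 0.6151 -0.2836] 133.1 [ 0.6212 -0.2861] 132.9
B [ 0.501  -0.2978] 98.0 [ 0.5066 -0.3015] 98.3
C [ 0.4581 -0.4119] 56.2 [ 0.4625 -0.4119] 52.0
D [ 0.4108 -0.2983] 0.7 [ 0.4153 -0.3019] 177.5
TL [ 0.6824 -0.1218]
TR [ 0.6838 -0.1799]
BL [ 0.3582 -0.1287]
BR [ 0.3598 -0.186 ]
195 [116 116 114 112 103  92  96 103 105 103 101  96  95  94  94  95  94  94
  93  96 100 103 105 105 106 110 113 115 115 115 115 116]
215 [116 116 116 113 104  92  98 104 106 105 105 105 106 105 105 105 105 104
 102 102 100 103 105 106 107 110 112 116 116 117 116 117]
235 [114 115 114 111 104  94 100 106 106 106 107 106 106 106 105 106 107 106
 105 103 101 105 105 106 107 109 112 113 114 115 115 115]
255 [114 114 114 113 106  95  97 103 105 104 103 103 104 104 105 104 104 104
 104 103 102 104 104 103 104 107 111 114 113 113 113 114]
275 [114 114 114 112 105  94  94 101 105 106 105 105 104 105 105 105 104 104
 104 104 104 105 105 106 106 107 110 112 112 112 111 112]
295 [113 113 113 112 108  97  93  99 105 106 106 105 104 104 105 106 105 105
 105 104 103 104 105 105 106 107 108 112 114 113 113 113]
```

View pics/rail.png

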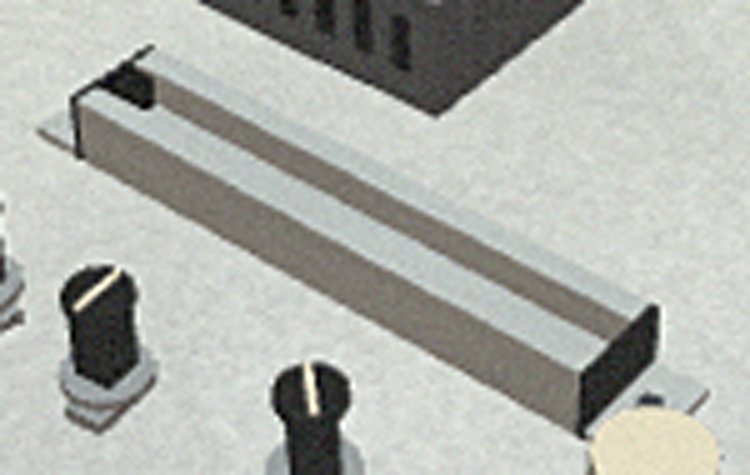

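The rail picture clearly shows the slot between its two lips, with end plates at (115,75) and (620,370) in the crop.

```bash
python3 - <<'E'
from h import *
b=snapshot("scene");a=snapshot("top")
def cr(x,y,f,ox,oy): return (x+.5)/f-.5+ox,(y+.5)/f-.5+oy
for n,p,q in(("nearout",(82,97),(580,373)),("nearin",(157,107),(603,347)),("farin",(157,80),(625,330)),("farout",(152,48),(657,306))):
    P,Q=[onz(b,*cr(*e,5,228,240),.04) for e in(p,q)]
    d=Q-P;print(n,np.round(P,4),np.round(Q,4),"yaw",round(np.degrees(np.arctan2(d[1],d[0])),2),"y@x=.52",round(P[1]+d[1]*(.52-P[0])/d[0],4))
g=cv2.cvtColor(b["pixels"],6).astype(float)
# scene: refine near-outer edge + slot edges with vertical profiles
for c in(260,275,290,305,320,335): 
    v=97/5+240+(c-228-82/5)*(373-97)/(580-82)
    r=int(v)-14; print(c,r,np.round(g[r:r+22,c]).astype(int))
# top refined: left edge (dark groove) at columns ~353
for z in(.04,):
  for c,r in((352.8,195),(353.4,295),(373.7,195),(374.4,295)):print(np.round(onz(a,c,r,z),4))
E
```

```text
nearout [ 0.367  -0.1875] [ 0.6854 -0.1814] yaw 1.11 y@x=.52 -0.1846
nearin [ 0.4026 -0.1685] [ 0.6834 -0.1616] yaw 1.42 y@x=.52 -0.1656
farin [ 0.3861 -0.1526] [ 0.6845 -0.1463] yaw 1.21 y@x=.52 -0.1498
farout [ 0.3638 -0.1348] [ 0.6864 -0.124 ] yaw 1.92 y@x=.52 -0.1296
260 254 [133 100  74  79  82  80  75 117 129 131 125 129 128 132 134  99  77  83
  80  84  79  80]
275 262 [135  81  79  82  79  76  73 116 127 130 126 131 131 128 134 111  81  77
  78  79  80  77]
290 270 [125  81  78  77  81  72  71 112 128 128 129 130 126 127 134 122  85  73
  75  79  79  80]
305 278 [110  82  75  82  82  77  75 112 131 132 131 127 132 128 134 126  85  79
  77  77  78  85]
320 287 [ 79  79  81  78  79  74 113 134 131 132 130 129 130 134 123  76  78  80
  77  87  83  78]
335 295 [ 77  80  79  82  76  73 114 129 124 128 125 130 130 127 134  81  81  81
  80  79  77  76]
[ 0.6666 -0.1211]
[ 0.3772 -0.1291]
[ 0.6681 -0.1819]
[ 0.3788 -0.1893]
```

```bash
cat > plan.py <<'E'
# usage: plan.py "x y z yawdeg" ... ; prints each waypoint as [rz,dx,dy,dz] (deg, m) relative to previous one (start: measured pose)
import sys;from h import *
s=state();R=s["tool_rot"];p=np.array(s["position"]);y=np.degrees(R[2])
print("now",np.round(p,4),"rpy",np.round(np.degrees(R),2),"w",round(s["width"],4),"F",np.round(s["ft_force"],1),"g",round(s["grasp_force"],1),"t",round(s["clock"],1))
for a in sys.argv[1:]:
    v=list(map(float,a.split()));d=np.array(v[:3])-p;c,n=np.cos(np.radians(y)),np.sin(np.radians(y))
    print(a,"->",np.round([y-v[3],c*d[0]+n*d[1],n*d[0]-c*d[1],-d[2]],4).tolist());p=np.array(v[:3]);y=v[3]
E
python3 plan.py ".413 -.300 .15 -1" ".413 -.300 .046 -1" ".413 -.300 .16 -1" ".4035 -.1595 .16 1.45"
```

```text
now [ 0.2479 -0.5188  0.2606] rpy [-179.99   -0.     25.54] w 0.0881 F [-0.4 -1.   0.6] g 0.0 t 0.4
.413 -.300 .15 -1 -> [26.5407, 0.2433, -0.1262, 0.1106]
.413 -.300 .046 -1 -> [0.0, 0.0, -0.0, 0.104]
.413 -.300 .16 -1 -> [0.0, 0.0, -0.0, -0.114]
.4035 -.1595 .16 1.45 -> [-2.45, -0.012, -0.1403, -0.0]
```

```bash
python3 -m inch '[[0,0,26.54,0.2433,-0.1262,0.05,100],[0,0,26.54,0.2433,-0.1262,0.05,100],[0,0,26.54,0.2433,-0.1262,0.05,100],[0,0,26.54,0.2433,-0.1262,0.05,100],[0,0,26.54,0.2433,-0.1262,0.05,100],[0,0,26.54,0.2433,-0.1262,0.05,100],[0,0,26.54,0.2433,-0.1262,0.05,100],[0,0,26.54,0.2433,-0.1262,0.1106,100],[0,0,26.54,0.2433,-0.1262,0.1106,100],[0,0,26.54,0.2433,-0.1262,0.1106,100],[0,0,26.54,0.2433,-0.1262,0.1106,100]]' 30
python3 plan.py ".413 -.300 .046 -1"
```

```text
clock: 1.5
position: [0.4131, -0.3011, 0.1512]
tool_rot: [3.141, -0.0, -0.019]
ft_force: [-0.4, 0.3, -0.4]
width: 0.0882
grasp_force: 0.0
now [ 0.4131 -0.3011  0.1512] rpy [ 1.7997e+02 -2.0000e-02 -1.0600e+00] w 0.0882 F [-0.4  0.3 -0.4] g 0.0 t 1.5
.413 -.300 .046 -1 -> [-0.0613, -0.0001, -0.0011, 0.1052]
```

```bash
python3 -m inch '[[0,0,0,0,-0.001,0.04,100],[0,0,0,0,-0.001,0.08,100],[0,0,0,0,-0.001,0.105,100],[0,0,0,0,-0.001,0.105,100],[0,0,0,0,-0.001,0.105,60],[0,0,0,0,-0.001,0.105,30],[0,0,0,0,-0.001,0.105,0],[0,0,0,0,-0.001,0.105,0],[0,0,0,0,-0.001,0.105,0],[0,0,0,0,-0.001,0.105,0],[0,0,0,0,-0.001,0.105,0],[0,0,0,0,-0.001,0.105,0]]' 30
python3 -m inch '[[0,0,0,0,0,-0.03,0],[0,0,0,0,0,-0.07,0],[0,0,0,0,0,-0.115,0],[0,0,0,0,0,-0.115,0],[0,0,0,0,0,-0.115,0]]' 
python3 plan.py ".4035 -.1595 .16 1.45"  ".4035 -.1595 .10 1.45"
```

```text
clock: 2.7
position: [0.4131, -0.2991, 0.0452]
tool_rot: [3.141, -0.0, -0.017]
ft_force: [-0.5, 1.1, 1.1]
width: 0.0321
grasp_force: 30.0
clock: 3.2
position: [0.4134, -0.2994, 0.1608]
tool_rot: [3.14, -0.001, -0.017]
ft_force: [-0.4, 1.1, -1.8]
width: 0.0324
grasp_force: 30.0
now [ 0.4134 -0.2994  0.1608] rpy [ 1.7991e+02 -8.0000e-02 -9.9000e-01] w 0.0324 F [-0.4  1.1 -1.8] g 30.0 t 3.2
.4035 -.1595 .16 1.45 -> [-2.4406, -0.0123, -0.1397, 0.0008]
.4035 -.1595 .10 1.45 -> [0.0, 0.0, 0.0, 0.06]
```

The grip width reads 32 mm where 22 mm was expected, so I'll look at how the post is held.

```bash
python3 - <<'E'
from h import *
b=snapshot("scene");P=proj(b,state()["position"]).astype(int);print(P)
x,y=P;cv2.imwrite("pics/g1.png",cv2.resize(b["pixels"][max(0,y-60):y+60,max(0,x-80):x+80],None,fx=5,fy=5,interpolation=2))
E
```

```text
[215 248]
```

View pics/g1.png

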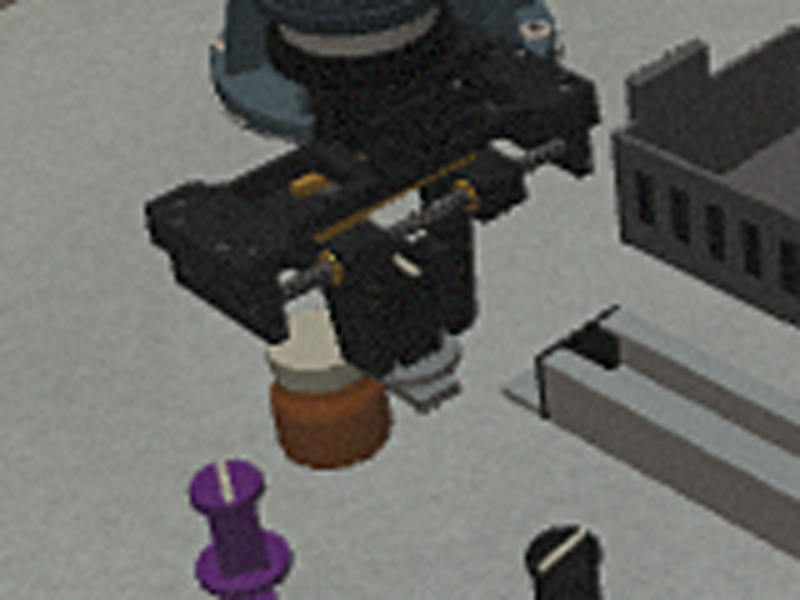

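```bash
python3 - <<'E'
from h import *
b=snapshot("scene");s=state();p=np.array(s["position"])
for dz in(0,.01,.015,.02,.025,.03,-.037,-.045,-.05): 
  q=proj(b,p+[0,0,dz]);print(dz,np.round(((q-[135,188])*5),0))
for dx in(-.015,.015):print(np.round((proj(b,p+[dx,0,.023])-[135,188])*5))
for dx in(-.02,.02):
  for dy in (-.011,.011):print(np.round((proj(b,p+[dx,dy,-.046])-[135,188])*5))
E
```

```text
0 [404. 302.]
0.01 [401. 283.]
0.015 [399. 274.]
0.02 [398. 265.]
0.025 [396. 256.]
0.03 [395. 246.]
-0.037 [414. 367.]
-0.045 [417. 381.]
-0.05 [418. 389.]
[375. 247.]
[419. 272.]
[369. 377.]
[407. 354.]
[427. 412.]
[465. 389.]
```

```bash
python3 - <<'E'
from h import *
b=snapshot("scene");c=[260,275,290,305,320,335]
for n,r in(("in",[260.67,268.7,276.78,284.76,292.74,300.73]),("out",[268.89,277.27,285.51,293.56,301.43,309.58])):
    X=np.array([onz(b,u,v,.04) for u,v in zip(c,r)]);f=np.polyfit(X[:,0],X[:,1],1);print(n,np.degrees(f[0]),f[0]*.526+f[1],np.round(X[:,1]-np.polyval(f,X[:,0]),4))
E
python3 plan.py ".4060 -.1605 .16 1.4" ".4060 -.1605 .10 1.4"
```

```text
in 1.5452564070384431 -0.16269444045288986 [ 0.0001  0.     -0.0002 -0.0001  0.      0.0001]
out 1.8051986175175034 -0.18669198243761795 [ 0.0005 -0.0002 -0.0005 -0.0003  0.0003  0.0002]
now [ 0.4121 -0.298   0.1582] rpy [-1.7984e+02  1.4000e-01 -1.0000e+00] w 0.0325 F [ 0.4  0.1 -1. ] g 30.0 t 3.4
.4060 -.1605 .16 1.4 -> [-2.3996, -0.0085, -0.1373, -0.0018]
.4060 -.1605 .10 1.4 -> [0.0, 0.0, 0.0, 0.06]
```

```bash
python3 -m inch '[[0,0,-2.6,-0.0085,-0.03,-0.002,0],[0,0,-2.6,-0.0085,-0.07,-0.002,0],[0,0,-2.6,-0.0085,-0.11,-0.002,0],[0,0,-2.6,-0.0085,-0.1368,-0.002,0],[0,0,-2.6,-0.0085,-0.1368,-0.002,0],[0,0,-2.6,-0.0085,-0.1368,0.04,0],[0,0,-2.6,-0.0085,-0.1368,0.068,0],[0,0,-2.6,-0.0085,-0.1368,0.068,0],[0,0,-2.6,-0.0085,-0.1368,0.068,0],[0,0,-2.6,-0.0085,-0.1368,0.068,0]]' 40
python3 - <<'E'
from h import *
b=snapshot("scene");x,y=proj(b,state()["position"]).astype(int);print(x,y)
cv2.imwrite("pics/g2.png",cv2.resize(b["pixels"][y-30:y+50,x-50:x+56],None,fx=7,fy=7,interpolation=2))
E
python3 plan.py  ".4060 -.1613 .10 1.6"
```

```text
clock: 4.35
position: [0.4077, -0.163, 0.0932]
tool_rot: [3.141, -0.001, 0.028]
ft_force: [0.1, 0.9, -0.7]
width: 0.0321
grasp_force: 40.0
260 243
now [ 0.4079 -0.1631  0.0934] rpy [ 1.7991e+02 -1.1000e-01  1.5800e+00] w 0.0321 F [ 0.6  0.3 -0.7] g 40.0 t 4.4
.4060 -.1613 .10 1.6 -> [-0.0184, -0.0018, -0.0019, -0.0066]
```

View pics/g2.png

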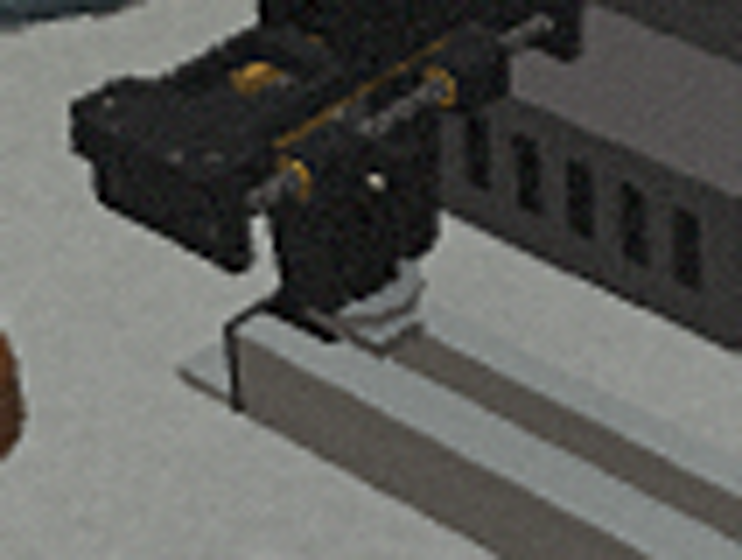

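```bash
sed -i 's/^s=state();R=s\["tool_rot"\];p=np.array(s\["position"\]);y=np.degrees(R\[2\])/S=[]\nfor i in range(6): snapshot("top");S.append(state())\ns=S[-1];R=[s["tool_rot"][0],s["tool_rot"][1],np.mean([t["tool_rot"][2] for t in S])];Q=np.array([t["position"] for t in S]);p=Q.mean(0);y=np.degrees(R[2]);print("sd",Q.std(0).round(5))/' plan.py; python3 plan.py ".4060 -.1613 .0934 1.6"
```

```text
sd [0.00022 0.00024 0.00028]
now [ 0.4076 -0.1627  0.0931] rpy [ 1.7996e+02 -5.0000e-02  1.6000e+00] w 0.0338 F [ 0.2  0.4 -1.6] g 4.0 t 4.7
.4060 -.1613 .0934 1.6 -> [-0.0033, -0.0015, -0.0014, -0.0003]
```

```bash
python3 -m inch '[[0,0,0,-0.0015,-0.0014,0,0],[0,0,0,-0.0015,-0.0014,0,0],[0,0,0,-0.0015,-0.0014,0,0]]' 40; python3 plan.py ".4060 -.1613 .0934 1.6"
python3 - <<'E'
from h import *
b=snapshot("scene");x,y=proj(b,state()["position"]).astype(int);print(x,y)
cv2.imwrite("pics/g3.png",cv2.resize(b["pixels"][y-30:y+50,x-50:x+56],None,fx=7,fy=7,interpolation=2))
E
```

```text
clock: 5.0
position: [0.4053, -0.1606, 0.0921]
tool_rot: [-3.142, 0.0, 0.028]
ft_force: [0.6, -1.5, -1.2]
width: 0.0322
grasp_force: 40.0
sd [2.e-05 2.e-05 1.e-05]
now [ 0.4054 -0.1607  0.0921] rpy [-180.     0.     1.6] w 0.0321 F [ 0.1 -0.1 -2. ] g 40.0 t 5.3
.4060 -.1613 .0934 1.6 -> [0.0047, 0.0006, 0.0006, -0.0013]
260 243
```

View pics/g3.png

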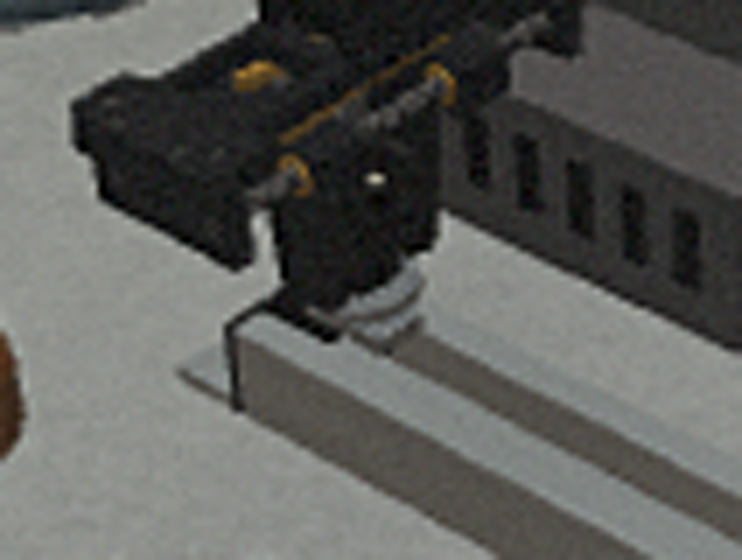

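The post is still held just over the slot (head at about (375,335)) and may have slipped a little when the grip slackened. I'll lower it and watch the force.

```bash
python3 -m inch '[[0,0,0,0.0005,0.0005,0.004,0],[0,0,0,0.0005,0.0005,0.008,0],[0,0,0,0.0005,0.0005,0.012,0],[0,0,0,0.0005,0.0005,0.015,0],[0,0,0,0.0005,0.0005,0.015,0],[0,0,0,0.0005,0.0005,0.015,0]]'; python3 plan.py ".4060 -.1613 .0705 1.6"
```

```text
clock: 5.95
position: [0.4056, -0.1609, 0.0766]
tool_rot: [-3.141, 0.001, 0.028]
ft_force: [0.9, 1.6, -2.5]
width: 0.0322
grasp_force: 40.0
sd [5.e-05 3.e-05 9.e-05]
now [ 0.4057 -0.161   0.0769] rpy [-1.7997e+02  2.0000e-02  1.6000e+00] w 0.0323 F [ 1.   2.4 -2.6] g 40.0 t 6.2
.4060 -.1613 .0705 1.6 -> [0.0018, 0.0003, 0.0003, 0.0064]
```

```bash
for i in 1 2; do python3 -m inch '[[0,0,0,0,0,0.0015,0],[0,0,0,0,0,0.003,0],[0,0,0,0,0,0.003,0],[0,0,0,0,0,0.003,0]]'; done
```

```text
clock: 6.65
position: [0.4059, -0.1612, 0.074]
tool_rot: [-3.141, 0.0, 0.028]
ft_force: [1.0, 3.1, -2.1]
width: 0.032
grasp_force: 40.0
clock: 7.05
position: [0.406, -0.1615, 0.0712]
tool_rot: [3.141, -0.0, 0.028]
ft_force: [0.7, 0.5, -1.1]
width: 0.032
grasp_force: 40.0
```

```bash
for i in 1 2; do python3 -m inch '[[0,0,0,0,0,0.0012,0],[0,0,0,0,0,0.0012,0],[0,0,0,0,0,0.0012,0],[0,0,0,0,0,0.0012,0]]'; done
```

```text
clock: 7.45
position: [0.4063, -0.1616, 0.0703]
tool_rot: [3.141, -0.001, 0.028]
ft_force: [0.3, -1.3, 3.9]
width: 0.0323
grasp_force: 40.0
clock: 7.85
position: [0.4068, -0.1619, 0.07]
tool_rot: [3.14, -0.002, 0.028]
ft_force: [-3.2, 0.2, 14.5]
width: 0.0323
grasp_force: 40.0
```

```bash
python3 -m inch '[[0,0,-8,0,0,-0.001,0],[0,0,-16,0,0,-0.001,0],[0,0,-24,0,0,-0.001,0],[0,0,-32,0,0,-0.001,0],[0,0,-40,0,0,-0.001,0],[0,0,-48,0,0,-0.001,0],[0,0,-56,0,0,-0.001,0],[0,0,-64,0,0,-0.001,0],[0,0,-72,0,0,-0.001,0],[0,0,-80,0,0,-0.001,0],[0,0,-88,0,0,-0.001,0],[0,0,-90,0,0,-0.001,0]]'; python3 -m inch '[[0,0,0,0,0,0,0],[0,0,0,0,0,0,0],[0,0,0,0,0,0,0]]';python3 plan.py
python3 - <<'E'
from h import *
b=snapshot("scene");x,y=proj(b,state()["position"]).astype(int);print(x,y)
cv2.imwrite("pics/g4.png",cv2.resize(b["pixels"][y-30:y+50,x-50:x+56],None,fx=7,fy=7,interpolation=2))
E
```

```text
clock: 9.05
position: [0.4061, -0.1612, 0.0701]
tool_rot: [3.141, -0.0, 1.603]
ft_force: [-2.0, 0.8, 7.9]
width: 0.032
grasp_force: 40.0
clock: 9.35
position: [0.4061, -0.1612, 0.0701]
tool_rot: [3.141, 0.0, 1.599]
ft_force: [0.4, 1.7, 6.4]
width: 0.0323
grasp_force: 40.0
sd [1.e-05 1.e-05 1.e-05]
now [ 0.4061 -0.1612  0.0701] rpy [179.99   0.    91.62] w 0.0325 F [-0.2  2.1  7. ] g 40.0 t 9.7
261 250
```

View pics/g4.png

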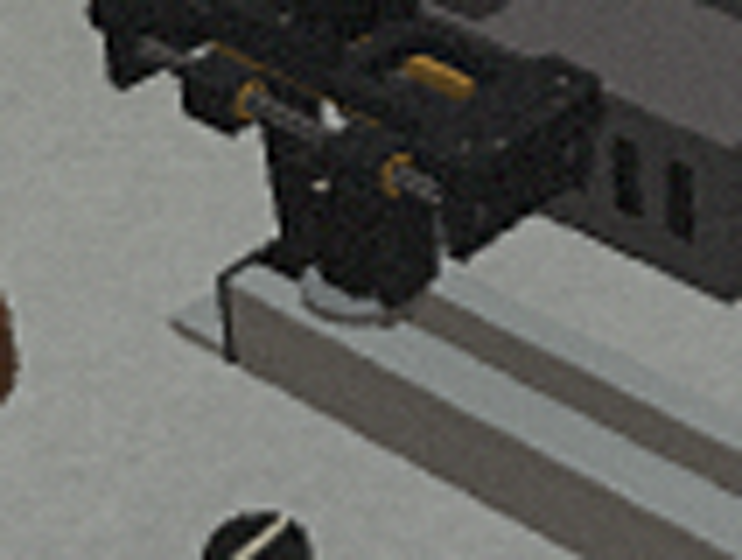

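The flange sits on the rail at (350,300) and the post has turned. I'll release it and go to post B.

```bash
python3 -m inch '[[0,0,0,0,0,0,50],[0,0,0,0,0,0,60],[0,0,0,0,0,0,60],[0,0,0,0,0,-0.04,60],[0,0,0,0,0,-0.08,60],[0,0,0,0,0,-0.09,60],[0,0,0,0,0,-0.09,60],[0,0,0,0,0,-0.09,60],[0,0,0,0,0,-0.09,60]]'; python3 plan.py ".506 -.3012 .16 98" ".506 -.3012 .0455 98" ".506 -.3012 .16 98"
python3 - <<'E'
from h import *
b=snapshot("scene");a=snapshot("top")
x,y=250,245;A=cv2.resize(b["pixels"][215:345,180:330],None,fx=4,fy=4,interpolation=2)
cv2.imwrite("pics/g5.png",A)
E
```

```text
clock: 10.6
position: [0.4049, -0.1605, 0.158]
tool_rot: [-3.139, -0.002, 1.599]
ft_force: [-0.9, -0.0, -0.3]
width: 0.0525
grasp_force: 0.0
sd [0.00025 0.00018 0.00039]
now [ 0.4053 -0.1608  0.1586] rpy [-1.7995e+02 -4.0000e-02  9.1600e+01] w 0.0531 F [-0.   0.4  0.1] g 0.0 t 10.9
.506 -.3012 .16 98 -> [-6.4018, -0.1431, 0.0967, -0.0014]
.506 -.3012 .0455 98 -> [0.0, 0.0, 0.0, 0.1145]
.506 -.3012 .16 98 -> [0.0, 0.0, 0.0, -0.1145]
```

View pics/g5.png

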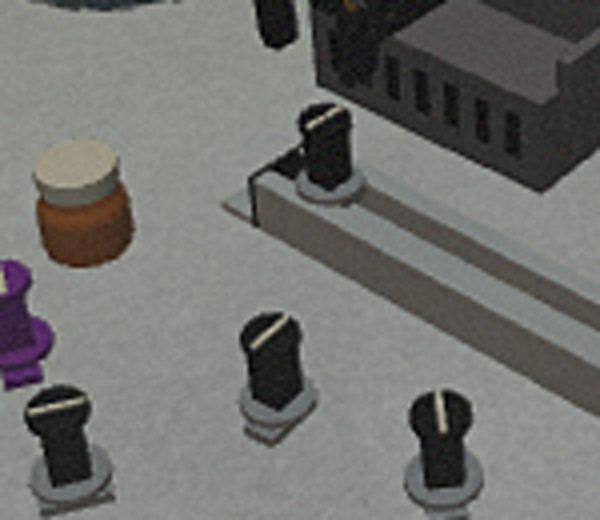

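Post D stands upright in the rail with its line across the slot, (308,127) to (342,108). Next is post B.

```bash
python3 -m inch '[[0,0,-6.4,-0.04,0.027,0,75],[0,0,-6.4,-0.08,0.054,0,75],[0,0,-6.4,-0.12,0.081,0,75],[0,0,-6.4,-0.1431,0.0967,0,75],[0,0,-6.4,-0.1431,0.0967,0,75],[0,0,-6.4,-0.1431,0.0967,0,75],[0,0,-6.4,-0.1431,0.0967,0.04,75],[0,0,-6.4,-0.1431,0.0967,0.08,75],[0,0,-6.4,-0.1431,0.0967,0.114,75],[0,0,-6.4,-0.1431,0.0967,0.114,75],[0,0,-6.4,-0.1431,0.0967,0.114,75],[0,0,-6.4,-0.1431,0.0967,0.114,75]]'
python3 -m inch '[[0,0,0,0,0,0,75],[0,0,0,0,0,0,50],[0,0,0,0,0,0,30],[0,0,0,0,0,0,0],[0,0,0,0,0,0,0],[0,0,0,0,0,0,0],[0,0,0,0,0,0,0]]' 40; python3 plan.py "0.5060 -.3012 .0455 98"
```

```text
clock: 12.2
position: [0.5077, -0.3021, 0.0481]
tool_rot: [3.139, 0.003, 1.711]
ft_force: [1.1, -0.2, 0.6]
width: 0.0659
grasp_force: 0.0
clock: 12.9
position: [0.5065, -0.3016, 0.0458]
tool_rot: [-3.141, -0.0, 1.71]
ft_force: [-0.4, 0.2, 1.9]
width: 0.0318
grasp_force: 40.0
sd [1.e-05 1.e-05 1.e-05]
now [ 0.5066 -0.3016  0.0458] rpy [-180.    0.   98.] w 0.032 F [-1.3  0.6  1.9] g 40.0 t 13.2
0.5060 -.3012 .0455 98 -> [0.0021, 0.0005, -0.0005, 0.0003]
```

```bash
python3 plan.py ".506 -.3012 .16 98" ".486 -.1591 .16 1.6" ".486 -.1591 .09 1.6" ".486 -.1591 .0702 1.6"
python3 -m inch '[[0,0,0,0,0,-0.04,0],[0,0,0,0,0,-0.08,0],[0,0,0,0,0,-0.114,0],[0,0,0,0,0,-0.114,0],[0,0,0,0,0,-0.114,0]]'
```

```text
sd [1.e-05 2.e-05 2.e-05]
now [ 0.5066 -0.3016  0.0458] rpy [-180.    0.   98.] w 0.0321 F [-1.   0.2  2.8] g 40.0 t 13.5
.506 -.3012 .16 98 -> [0.0024, 0.0005, -0.0005, -0.1142]
.486 -.1591 .16 1.6 -> [96.4, 0.1435, -0.0, -0.0]
.486 -.1591 .09 1.6 -> [0.0, 0.0, 0.0, 0.07]
.486 -.1591 .0702 1.6 -> [0.0, 0.0, 0.0, 0.0198]
clock: 14.0
position: [0.5068, -0.3015, 0.1598]
tool_rot: [3.141, 0.001, 1.711]
ft_force: [0.4, 0.5, -1.8]
width: 0.0319
grasp_force: 40.0
```

```bash
python3 -m inch '[[0,0,8,0.03,0,0,0],[0,0,16,0.06,0,0,0],[0,0,24,0.09,0,0,0],[0,0,32,0.12,0,0,0],[0,0,40,0.144,-0.0006,0,0],[0,0,48,0.144,-0.0006,0,0],[0,0,56,0.144,-0.0006,0,0],[0,0,64,0.144,-0.0006,0,0],[0,0,72,0.144,-0.0006,0,0],[0,0,80,0.144,-0.0006,0,0],[0,0,88,0.144,-0.0006,0,0],[0,0,96.4,0.144,-0.0006,0,0]]'
python3 -m inch '[[0,0,0,0,0,0.03,0],[0,0,0,0,0,0.06,0],[0,0,0,0,0,0.07,0],[0,0,0,0,0,0.07,0],[0,0,0,0,0,0.07,0],[0,0,0,0,0,0.07,0]]'; python3 plan.py ".486 -.1591 .07 1.6"
```

```text
clock: 15.2
position: [0.4845, -0.1581, 0.1571]
tool_rot: [-3.139, 0.004, 0.022]
ft_force: [-0.2, 0.2, -1.7]
width: 0.0324
grasp_force: 40.0
clock: 15.8
position: [0.4868, -0.1595, 0.0908]
tool_rot: [3.141, -0.002, 0.028]
ft_force: [0.2, -0.9, -1.5]
width: 0.0319
grasp_force: 40.0
sd [0.00019 0.0001  0.00023]
now [ 0.4866 -0.1594  0.0907] rpy [ 1.7996e+02 -6.0000e-02  1.6000e+00] w 0.0318 F [-0.1  0.4 -0.8] g 40.0 t 16.1
.486 -.1591 .07 1.6 -> [0.0047, -0.0006, -0.0003, 0.0207]
```

Lower gently to z≈0.074, then to seated.

```bash
python3 -m inch '[[0,0,0,-0.0004,-0.0002,0.004,0],[0,0,0,-0.0004,-0.0002,0.008,0],[0,0,0,-0.0004,-0.0002,0.012,0],[0,0,0,-0.0004,-0.0002,0.016,0],[0,0,0,-0.0004,-0.0002,0.016,0],[0,0,0,-0.0004,-0.0002,0.016,0]]'; python3 -m inch '[[0,0,0,0,0,0.001,0],[0,0,0,0,0,0.002,0],[0,0,0,0,0,0.003,0],[0,0,0,0,0,0.004,0],[0,0,0,0,0,0.004,0],[0,0,0,0,0,0.004,0]]'
```

```text
clock: 16.7
position: [0.4854, -0.1588, 0.0735]
tool_rot: [-3.141, 0.0, 0.028]
ft_force: [-0.7, -0.0, -1.7]
width: 0.0323
grasp_force: 40.0
clock: 17.3
position: [0.4863, -0.1589, 0.0709]
tool_rot: [3.141, -0.001, 0.028]
ft_force: [-1.7, 3.3, 6.9]
width: 0.0324
grasp_force: 39.9
```

```bash
python3 -m inch '[[0,0,-8,0,0,0,0],[0,0,-16,0,0,0,0],[0,0,-24,0,0,0,0],[0,0,-32,0,0,0,0],[0,0,-40,0,0,0,0],[0,0,-48,0,0,0,0],[0,0,-56,0,0,0,0],[0,0,-64,0,0,0,0],[0,0,-72,0,0,0,0],[0,0,-80,0,0,0,0],[0,0,-88,0,0,0,0],[0,0,-90,0,0,0,0]]'; python3 -m inch '[[0,0,0,0,0,0,0],[0,0,0,0,0,0,0],[0,0,0,0,0,0,50],[0,0,0,0,0,0,55],[0,0,0,0,0,0,55],[0,0,0,0,0,-0.04,55],[0,0,0,0,0,-0.08,55],[0,0,0,0,0,-0.09,55],[0,0,0,0,0,-0.09,55],[0,0,0,0,0,-0.09,55],[0,0,0,0,0,-0.09,55],[0,0,0,0,0,-0.09,55]]'; python3 plan.py ".4622 -.4119 .16 53.5"
```

```text
clock: 18.5
position: [0.4868, -0.1598, 0.0707]
tool_rot: [3.139, 0.002, 1.603]
ft_force: [0.7, -1.5, 3.2]
width: 0.032
grasp_force: 39.9
clock: 19.7
position: [0.4846, -0.1583, 0.158]
tool_rot: [-3.139, -0.002, 1.599]
ft_force: [0.2, -0.4, 0.1]
width: 0.0485
grasp_force: 0.0
sd [0.00023 0.00013 0.00041]
now [ 0.4852 -0.1587  0.1589] rpy [-1.7998e+02 -1.0000e-02  9.1600e+01] w 0.0484 F [-0.3 -0.2  0.6] g 0.0 t 20.0
.4622 -.4119 .16 53.5 -> [38.0987, -0.2525, -0.03, -0.0011]
```

```bash
python3 -m inch '[[0,0,8,-0.04,-0.005,0,75],[0,0,16,-0.08,-0.01,0,75],[0,0,24,-0.12,-0.015,0,75],[0,0,32,-0.16,-0.02,0,75],[0,0,38.1,-0.2,-0.025,0,75],[0,0,38.1,-0.24,-0.03,0,75],[0,0,38.1,-0.2525,-0.03,0,75],[0,0,38.1,-0.2525,-0.03,0,75],[0,0,38.1,-0.2525,-0.03,0,75],[0,0,38.1,-0.2525,-0.03,0.04,75],[0,0,38.1,-0.2525,-0.03,0.08,75],[0,0,38.1,-0.2525,-0.03,0.114,75]]'
python3 -m inch '[[0,0,0,0,0,0,75],[0,0,0,0,0,0,75],[0,0,0,0,0,0,75],[0,0,0,0,0,0,75],[0,0,0,0,0,0,50],[0,0,0,0,0,0,30],[0,0,0,0,0,0,0],[0,0,0,0,0,0,0],[0,0,0,0,0,0,0],[0,0,0,0,0,0,0],[0,0,0,0,0,0,0]]' 40; python3 plan.py ".4622 -.4119 .0455 53.5" ".526 -.1569 .0455 1.6"
python3 -m inch '[[0,0,0,0,0,-0.04,0],[0,0,0,0,0,-0.08,0],[0,0,0,0,0,-0.114,0],[0,0,0,0,0,-0.114,0],[0,0,0,0,0,-0.114,0]]'
```

```text
clock: 21.2
position: [0.4629, -0.4094, 0.0443]
tool_rot: [-3.14, -0.001, 0.936]
ft_force: [0.1, -0.2, 0.1]
width: 0.0661
grasp_force: 0.0
clock: 22.3
position: [0.4626, -0.4121, 0.0458]
tool_rot: [-3.141, 0.0, 0.934]
ft_force: [-1.9, 0.3, 2.1]
width: 0.032
grasp_force: 40.0
sd [2.e-05 1.e-05 1.e-05]
now [ 0.4626 -0.4121  0.0458] rpy [-180.     0.    53.5] w 0.0324 F [-1.4  0.3  2.2] g 40.0 t 22.6
.4622 -.4119 .0455 53.5 -> [0.002, -0.0, -0.0004, 0.0003]
.526 -.1569 .0455 1.6 -> [51.9, 0.2429, -0.1004, -0.0]
clock: 23.1
position: [0.4628, -0.4122, 0.1599]
tool_rot: [3.14, 0.0, 0.934]
ft_force: [-1.0, 0.4, -2.4]
width: 0.0324
grasp_force: 40.0
```

```bash
python3 -m inch '[[0,0,8,0.04,-0.01,0,0],[0,0,16,0.08,-0.02,0,0],[0,0,24,0.12,-0.03,0,0],[0,0,32,0.16,-0.04,0,0],[0,0,40,0.2,-0.05,0,0],[0,0,48,0.24,-0.06,0,0],[0,0,51.9,0.2667,-0.0687,0,0],[0,0,51.9,0.2667,-0.0687,0,0],[0,0,51.9,0.2667,-0.0687,0,0],[0,0,51.9,0.2667,-0.0687,0,0],[0,0,51.9,0.2667,-0.0687,0.035,0],[0,0,51.9,0.2667,-0.0687,0.07,0]]'
python3 -m inch '[[0,0,0,0,0,0,0],[0,0,0,0,0,0,0],[0,0,0,0,0,0,0],[0,0,0,0,0,0,0]]'
python3 plan.py ".566 -.1569 .0898 1.6"
python3 - <<'E'
from h import *
b=snapshot("scene");x,y=proj(b,state()["position"]).astype(int)
cv2.imwrite("pics/g6.png",cv2.resize(b["pixels"][y-30:y+50,x-50:x+56],None,fx=7,fy=7,interpolation=2))
E
```

```text
clock: 24.3
position: [0.5666, -0.1588, 0.0898]
tool_rot: [3.14, -0.003, 0.027]
ft_force: [-0.6, 0.7, -1.3]
width: 0.0319
grasp_force: 40.0
clock: 24.7
position: [0.567, -0.1578, 0.0916]
tool_rot: [3.14, -0.003, 0.028]
ft_force: [-0.7, 1.0, -0.8]
width: 0.0317
grasp_force: 57.3
sd [0.00025 0.00023 0.00043]
now [ 0.5666 -0.1572  0.0908] rpy [ 1.7998e+02 -4.0000e-02  1.6100e+00] w 0.0318 F [-0.1  0.2 -1.6] g 57.3 t 25.0
.566 -.1569 .0898 1.6 -> [0.0051, -0.0006, -0.0003, 0.001]
```

View pics/g6.png

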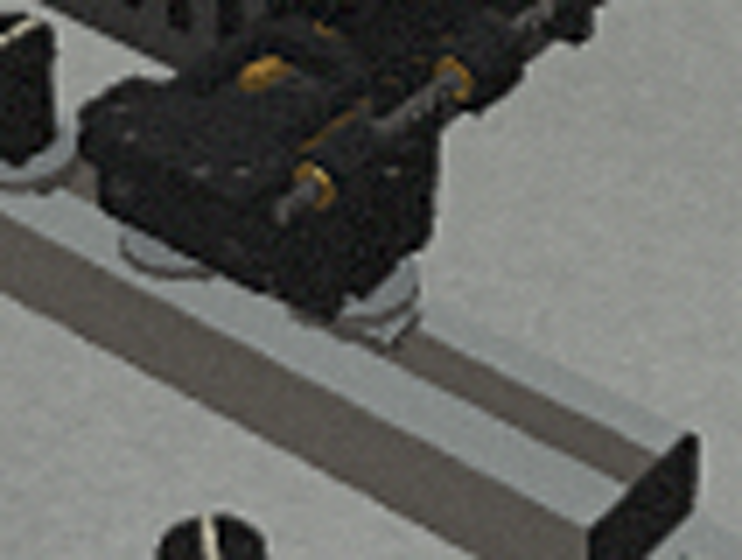

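The head is above the slot at about (385,335), and the earlier posts stand. Lowering.

```bash
python3 -m inch '[[0,0,0,0,0,0.004,0],[0,0,0,0,0,0.008,0],[0,0,0,0,0,0.012,0],[0,0,0,0,0,0.016,0],[0,0,0,0,0,0.016,0],[0,0,0,0,0,0.016,0],[0,0,0,0,0,0.016,0]]' 40; python3 -m inch '[[0,0,0,0,0,0.001,0],[0,0,0,0,0,0.002,0],[0,0,0,0,0,0.003,0],[0,0,0,0,0,0.004,0],[0,0,0,0,0,0.004,0],[0,0,0,0,0,0.004,0]]'
```

```text
clock: 25.75
position: [0.5676, -0.1572, 0.0812]
tool_rot: [3.14, -0.002, 0.029]
ft_force: [-19.8, 10.6, 55.6]
width: 0.032
grasp_force: 75.9
clock: 26.35
position: [0.568, -0.1573, 0.0805]
tool_rot: [3.139, -0.002, 0.029]
ft_force: [-29.3, 15.4, 80.6]
width: 0.0319
grasp_force: 84.1
```

It jammed on the lip, so I'll back off.

```bash
python3 -m inch '[[0,0,0,0,0,-0.005,0],[0,0,0,0,0,-0.01,0],[0,0,0,0,0,-0.015,0],[0,0,0,0,0,-0.025,0],[0,0,0,0,0,-0.035,0],[0,0,0,0,0,-0.035,0],[0,0,0,0,0,-0.035,0],[0,0,0,0,0,-0.035,0]]' 40
python3 plan.py ".566 -.1569 .092 1.6"
python3 - <<'E'
from h import *
b=snapshot("scene");x,y=proj(b,state()["position"]).astype(int);print(x,y)
cv2.imwrite("pics/g7.png",cv2.resize(b["pixels"][y-20:y+40,x-40:x+40],None,fx=9,fy=9,interpolation=2))
p=np.array(state()["position"])
for dx in(-.02,.02):
  for dy in (-.011,.011):print(np.round((proj(b,p+[dx,dy,-.046])-[x-40,y-20])*9))
E
```

```text
clock: 27.15
position: [0.5657, -0.1568, 0.1042]
tool_rot: [-3.141, 0.001, 0.028]
ft_force: [-0.3, -0.0, -0.8]
width: 0.0324
grasp_force: 57.6
sd [8.0e-05 4.0e-05 1.3e-04]
now [ 0.5658 -0.1567  0.1042] rpy [-1.7999e+02  2.0000e-02  1.6000e+00] w 0.032 F [-0.1 -0.2 -2.4] g 57.6 t 27.4
.566 -.1569 .092 1.6 -> [0.0001, 0.0002, 0.0002, 0.0122]
310 264
[277. 312.]
[332. 272.]
[392. 377.]
[446. 334.]
```

View pics/g7.png

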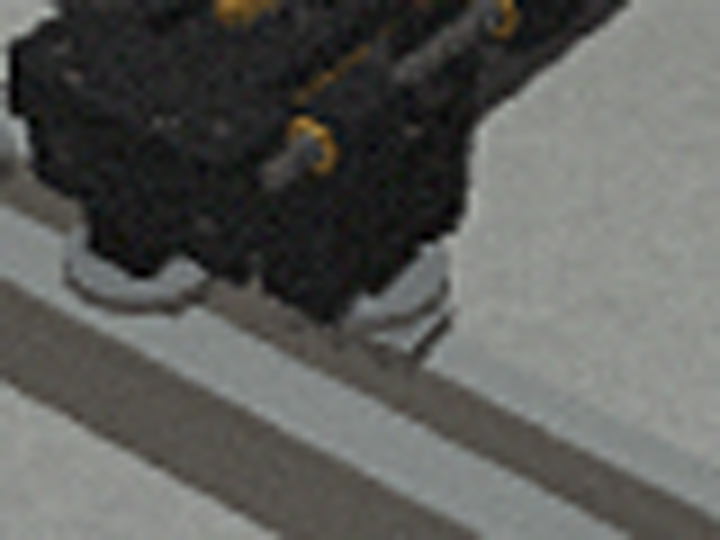

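The head is twisted roughly 10° and the post has been pushed up against the fingertips. I'll set it back on its clear bench spot, look and regrip.

```bash
python3 plan.py ".566 -.1567 .16 1.6" ".4626 -.4121 .16 1.6"
python3 -m inch '[[0,0,0,0,0,-0.03,0],[0,0,0,0,0,-0.056,0],[0,0,0,-0.02,0.05,-0.056,0],[0,0,0,-0.04,0.1,-0.056,0],[0,0,0,-0.06,0.15,-0.056,0],[0,0,0,-0.08,0.2,-0.056,0],[0,0,0,-0.1103,0.2524,-0.056,0],[0,0,0,-0.1103,0.2524,-0.056,0],[0,0,0,-0.1103,0.2524,-0.056,0],[0,0,0,-0.1103,0.2524,-0.02,0],[0,0,0,-0.1103,0.2524,0.02,0],[0,0,0,-0.1103,0.2524,0.05,0]]' 40
python3 -m inch '[[0,0,0,0,0,0,0],[0,0,0,0,0,0,0],[0,0,0,0,0,0.003,0],[0,0,0,0,0,0.006,0],[0,0,0,0,0,0.008,0],[0,0,0,0,0,0.008,0],[0,0,0,0,0,0.008,0]]'; python3 plan.py
```

```text
sd [3.e-05 2.e-05 6.e-05]
now [ 0.566  -0.1568  0.1047] rpy [180.   -0.    1.6] w 0.0322 F [-0.1 -0.4 -1. ] g 57.6 t 27.8
.566 -.1567 .16 1.6 -> [0.0023, -0.0, -0.0001, -0.0553]
.4626 -.4121 .16 1.6 -> [0.0, -0.1105, 0.2524, -0.0]
clock: 29.0
position: [0.4627, -0.4107, 0.0527]
tool_rot: [-3.14, 0.001, 0.028]
ft_force: [0.3, 0.0, -2.0]
width: 0.0319
grasp_force: 57.5
clock: 29.7
position: [0.4629, -0.4124, 0.0471]
tool_rot: [3.141, -0.0, 0.028]
ft_force: [0.4, -0.6, -1.9]
width: 0.032
grasp_force: 57.6
sd [3.e-05 4.e-05 9.e-05]
now [ 0.4629 -0.4123  0.0469] rpy [180.   -0.    1.6] w 0.0317 F [ 0.3  0.  -1.1] g 57.6 t 30.0
```

```bash
python3 -m inch '[[0,0,0,0,0,0.001,0],[0,0,0,0,0,0.002,0],[0,0,0,0,0,0.002,0],[0,0,0,0,0,0.002,0]]'; python3 -m inch '[[0,0,0,0,0,0.001,0],[0,0,0,0,0,0.002,0],[0,0,0,0,0,0.002,0],[0,0,0,0,0,0.002,0]]'
```

```text
clock: 30.4
position: [0.4628, -0.4122, 0.0446]
tool_rot: [-3.141, 0.0, 0.028]
ft_force: [0.2, -1.0, -1.2]
width: 0.0321
grasp_force: 57.6
clock: 30.8
position: [0.463, -0.4124, 0.0433]
tool_rot: [3.141, -0.0, 0.028]
ft_force: [-2.1, 1.4, 4.9]
width: 0.0319
grasp_force: 59.6
```

Contact. Release, rise and move aside for a look.

```bash
python3 -m inch '[[0,0,0,0,0,0,50],[0,0,0,0,0,0,75],[0,0,0,0,0,0,75],[0,0,0,0,0,0,75],[0,0,0,0,0,-0.04,75],[0,0,0,0,0,-0.08,75],[0,0,0,0,0,-0.117,75],[0,0,0,-0.05,0.05,-0.117,75],[0,0,0,-0.1,0.1,-0.117,75],[0,0,0,-0.1,0.1,-0.117,75],[0,0,0,-0.1,0.1,-0.117,75],[0,0,0,-0.1,0.1,-0.117,75]]'
python3 plan.py
python3 - <<'E'
from h import *
b=snapshot("scene");a=snapshot("top")
x,y=proj(b,[.463,-.412,.05]).astype(int);X,Y=proj(a,[.463,-.412,.069]).astype(int);print(x,y,X,Y)
A=cv2.resize(b["pixels"][y-25:y+25,x-25:x+25],None,fx=8,fy=8,interpolation=2)
B=cv2.resize(a["pixels"][Y-25:Y+25,X-25:X+25],None,fx=8,fy=8,interpolation=2)
C=cv2.resize(b["pixels"][220:320,230:330],None,fx=4,fy=4,interpolation=2)
D=cv2.convertScaleAbs(np.hstack([A,B]),alpha=1.4);cv2.imwrite("pics/g8.png",D)
E
```

```text
clock: 32.0
position: [0.3649, -0.5152, 0.1592]
tool_rot: [-3.14, -0.0, 0.026]
ft_force: [0.3, 0.3, -0.5]
width: 0.066
grasp_force: 0.0
sd [0.00036 0.00021 0.00016]
now [ 0.3665 -0.514   0.1594] rpy [-179.99   -0.      1.67] w 0.0663 F [-0.3 -0.5 -0.8] g 0.0 t 32.3
195 322 455 267
```

View pics/g8.png

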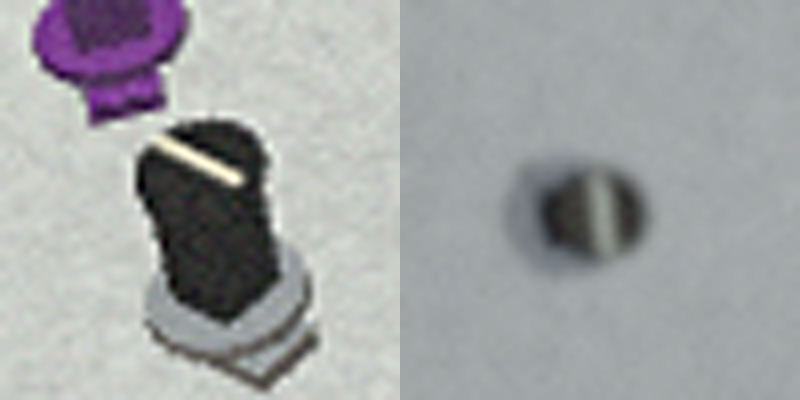

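The post stands upright. Its line runs (150,140) to (240,183) in the scene half and nearly vertical, (598,175) to (608,255), in the top half.

```bash
python3 - <<'E'
from h import *
b=snapshot("scene");a=snapshot("top")
def an(s,P,Q,ox,oy):
    p,q=[onz(s,(e[0]+.5)/8-.5+ox,(e[1]+.5)/8-.5+oy,.069) for e in(P,Q)];return (p+q)/2,np.degrees(np.arctan2(*(q-p)[::-1]))%180
print(an(b,(150,140),(240,183),170,297),an(a,(198,175),(208,255),430,242))
# automatic white line in scene: bright low-sat pixels near cap, on dark neighbourhood
def line(ctr,z,r=7):
    u,v=proj(b,[*ctr,z]);x0,y0=int(u)-r,int(v)-r;g=cv2.cvtColor(b["pixels"],6)[y0:y0+2*r+1,x0:x0+2*r+1].astype(float)
    dark=cv2.morphologyEx((g<75).astype(np.uint8),cv2.MORPH_CLOSE,np.ones((5,5)))
    n,l,st,_=cv2.connectedComponentsWithStats(dark);k=1+np.argmax(st[1:,4]);w=np.where((l==k)&(g>80),g-60,0)
    yy,xx=np.nonzero(w);W=w[yy,xx];pts=np.array([onz(b,x+x0,y+y0,z) for x,y in zip(xx,yy)]);c=np.average(pts,axis=0,weights=W)
    C=np.cov((pts-c).T,aweights=W);e=np.linalg.eigh(C);d=e[1][:,1];return np.round(c,4),round(np.degrees(np.arctan2(d[1],d[0]))%180,1),len(W)
for n,c,z in(("C",(.463,-.412),.069),("A",(.6212,-.2861),.069),("D",(.406,-.161),.094),("B",(.486,-.159),.094)):print(n,line(c,z))
E
```

```text
(array([ 0.46387529, -0.41416849]), np.float64(9.688995165414429)) (array([ 0.46035078, -0.41169645]), np.float64(7.552480087270538))
C (array([ 0.4646, -0.4136]), np.float64(2.4), 28)
A (array([ 0.6203, -0.2911]), np.float64(116.6), 34)
D (array([ 0.4034, -0.1614]), np.float64(103.9), 62)
B (array([ 0.4838, -0.1579]), np.float64(101.1), 56)
```

```bash
python3 plan.py ".463 -.4125 .16 9" ".463 -.4125 .0455 9" ".566 -.1569 .0455 1.6"
```

```text
sd [1.3e-04 1.0e-04 2.0e-05]
now [ 0.3658 -0.5149  0.1597] rpy [180.     0.     1.62] w 0.0661 F [-0.3  0.5 -0.4] g 0.0 t 32.8
.463 -.4125 .16 9 -> [-7.3846, 0.1001, -0.0996, -0.0003]
.463 -.4125 .0455 9 -> [0.0, 0.0, 0.0, 0.1145]
.566 -.1569 .0455 1.6 -> [7.4, 0.1417, -0.2363, -0.0]
```

```bash
python3 -m inch '[[0,0,-7.4,0.05,-0.05,0,75],[0,0,-7.4,0.1,-0.0997,0,75],[0,0,-7.4,0.1,-0.0997,0,75],[0,0,-7.4,0.1,-0.0997,0,75],[0,0,-7.4,0.1,-0.0997,0.04,75],[0,0,-7.4,0.1,-0.0997,0.08,75],[0,0,-7.4,0.1,-0.0997,0.114,75],[0,0,-7.4,0.1,-0.0997,0.114,75],[0,0,-7.4,0.1,-0.0997,0.114,75],[0,0,-7.4,0.1,-0.0997,0.114,75],[0,0,-7.4,0.1,-0.0997,0.114,50],[0,0,-7.4,0.1,-0.0997,0.114,30]]'
python3 -m inch '[[0,0,0,0,0,0,0],[0,0,0,0,0,0,0],[0,0,0,0,0,0,0],[0,0,0,0,0,0,0],[0,0,0,0,0,0,0],[0,0,0,0,0,0,0]]' 40; python3 plan.py ".566 -.1569 .0455 1.6"
```

```text
clock: 34.0
position: [0.4636, -0.4136, 0.0477]
tool_rot: [3.139, -0.002, 0.157]
ft_force: [0.3, -0.4, 0.4]
width: 0.0524
grasp_force: 0.0
clock: 34.6
position: [0.463, -0.4127, 0.0461]
tool_rot: [3.141, -0.0, 0.157]
ft_force: [-1.0, 1.6, 5.8]
width: 0.032
grasp_force: 40.0
sd [1.e-05 2.e-05 2.e-05]
now [ 0.463  -0.4127  0.0461] rpy [ 1.7998e+02 -1.0000e-02  9.0000e+00] w 0.0321 F [-0.2  1.2  5.2] g 40.0 t 34.9
.566 -.1569 .0455 1.6 -> [7.405, 0.1418, -0.2365, 0.0006]
```

```bash
python3 -m inch '[[0,0,0,0,0,-0.04,0],[0,0,0,0,0,-0.08,0],[0,0,0,0,0,-0.114,0],[0,0,7.4,0.028,-0.047,-0.114,0],[0,0,7.4,0.056,-0.094,-0.114,0],[0,0,7.4,0.084,-0.141,-0.114,0],[0,0,7.4,0.112,-0.188,-0.114,0],[0,0,7.4,0.1418,-0.2365,-0.114,0],[0,0,7.4,0.1418,-0.2365,-0.114,0],[0,0,7.4,0.1418,-0.2365,-0.114,0],[0,0,7.4,0.1418,-0.2365,-0.08,0],[0,0,7.4,0.1418,-0.2365,-0.045,0]]'
python3 -m inch '[[0,0,0,0,0,0,0],[0,0,0,0,0,0,0],[0,0,0,0,0,0,0],[0,0,0,0,0,0,0],[0,0,0,0,0,0,0],[0,0,0,0,0,0,0]]'
python3 plan.py ".566 -.1569 .0898 1.6"
python3 -m inch '[[0,0,0,0,0,0.003,0],[0,0,0,0,0,0.006,0],[0,0,0,0,0,0.009,0],[0,0,0,0,0,0.009,0],[0,0,0,0,0,0.009,0]]'
```

```text
clock: 36.1
position: [0.5666, -0.1578, 0.0908]
tool_rot: [3.14, -0.002, 0.028]
ft_force: [0.2, -0.1, -1.7]
width: 0.0322
grasp_force: 40.0
clock: 36.7
position: [0.5664, -0.1571, 0.0917]
tool_rot: [3.141, -0.001, 0.028]
ft_force: [-0.4, -0.4, -0.8]
width: 0.0319
grasp_force: 40.0
sd [1.3e-04 8.0e-05 2.5e-04]
now [ 0.566  -0.1568  0.091 ] rpy [-180.      0.      1.61] w 0.0319 F [ 0.1  0.1 -1.1] g 40.0 t 37.0
.566 -.1569 .0898 1.6 -> [0.0067, -0.0, 0.0001, 0.0012]
clock: 37.5
position: [0.5658, -0.1567, 0.0815]
tool_rot: [-3.141, 0.0, 0.028]
ft_force: [-0.5, 0.4, -1.5]
width: 0.0319
grasp_force: 40.0
```

In the slot now (z 0.0815, no force). Seat it and turn.

```bash
python3 -m inch '[[0,0,0,0,0,0.003,0],[0,0,0,0,0,0.006,0],[0,0,0,0,0,0.008,0],[0,0,0,0,0,0.01,0],[0,0,0,0,0,0.011,0],[0,0,0,0,0,0.011,0],[0,0,0,0,0,0.011,0],[0,0,0,0,0,0.011,0]]'
```

```text
clock: 38.3
position: [0.5661, -0.1567, 0.0712]
tool_rot: [3.142, -0.0, 0.028]
ft_force: [-1.0, 1.3, 5.0]
width: 0.0321
grasp_force: 40.0
```

```bash
python3 -m inch '[[0,0,-8,0,0,0,0],[0,0,-16,0,0,0,0],[0,0,-24,0,0,0,0],[0,0,-32,0,0,0,0],[0,0,-40,0,0,0,0],[0,0,-48,0,0,0,0],[0,0,-56,0,0,0,0],[0,0,-64,0,0,0,0],[0,0,-72,0,0,0,0],[0,0,-80,0,0,0,0],[0,0,-88,0,0,0,0],[0,0,-90,0,0,0,0]]'; python3 -m inch '[[0,0,0,0,0,0,0],[0,0,0,0,0,0,0],[0,0,0,0,0,0,50],[0,0,0,0,0,0,55],[0,0,0,0,0,0,55],[0,0,0,0,0,-0.04,55],[0,0,0,0,0,-0.08,55],[0,0,0,0,0,-0.09,55],[0,0,0,0,0,-0.09,55],[0,0,0,0,0,-0.09,55],[0,0,0,0,0,-0.09,55],[0,0,0,0,0,-0.09,55]]'; python3 plan.py ".6212 -.286 .16 133"
cat > line.py <<'E'
from h import *
def line(s,c,z):
    c=np.array(c);g=cv2.cvtColor(s["pixels"],6).astype(float)
    u0,v0=proj(s,[*c,z]).astype(int);G=[(u,v,*onz(s,u,v,z),g[v,u]) for u in range(u0-14,u0+15) for v in range(v0-14,v0+15)];G=np.array(G)
    for i in range(6):
        m=(np.hypot(G[:,2]-c[0],G[:,3]-c[1])<.0145)
        if i==0:
            m2=np.hypot(G[:,2]-c[0],G[:,3]-c[1])<.012
        base=np.percentile(G[m,4],25);w=np.clip(G[m,4]-base-15,0,None);c=np.average(G[m,2:4],axis=0,weights=w)
    C=np.cov((G[m,2:4]-c).T,aweights=w);e=np.linalg.eigh(C);d=e[1][:,1]
    return np.round(c,4),round(np.degrees(np.arctan2(d[1],d[0]))%180,1),np.round(np.sqrt(e[0])*1e3,1)
E
python3 - <<'E'
from line import *
for k in("scene","top"):
    s=snapshot(k);o=np.array([-.004,.003]) if k=="top" else 0
    for n,c,z in(("A",(.6212,-.2861),.069),("D",(.406,-.161),.094),("B",(.486,-.159),.094),("C",(.566,-.157),.094)):print(k,n,*line(s,np.array(c)+o,z))
E
```

```text
clock: 39.5
position: [0.5664, -0.1573, 0.0711]
tool_rot: [3.14, 0.001, 1.603]
ft_force: [-1.2, 0.1, 2.6]
width: 0.032
grasp_force: 40.0
clock: 40.7
position: [0.5649, -0.1563, 0.1588]
tool_rot: [-3.139, -0.002, 1.599]
ft_force: [-1.0, -0.5, 1.0]
width: 0.0486
grasp_force: 0.0
sd [0.00024 0.00012 0.00045]
now [ 0.5655 -0.1566  0.1598] rpy [-1.7998e+02 -1.0000e-02  9.1600e+01] w 0.0483 F [-0.3  0.  -0.7] g 0.0 t 41.0
.6212 -.286 .16 133 -> [-41.4004, -0.1309, 0.0521, -0.0002]
scene A [ 0.6204 -0.2862] 138.9 [1.3 8.5]
scene D [ 0.398  -0.1489] 5.4 [5.1 8.3]
scene B [ 0.4844 -0.1504] 100.4 [6.  8.3]
scene C [ 0.5643 -0.141 ] 18.2 [5.8 7.7]Traceback (most recent call last):
  File "<stdin>", line 4, in <module>
  File "line.py", line 9, in line
    base=np.percentile(G[m,4],25);w=np.clip(G[m,4]-base-15,0,None);c=np.average(G[m,2:4],axis=0,weights=w)
                                                                     ~~~~~~~~~~^^^^^^^^^^^^^^^^^^^^^^^^^^^
    raise ZeroDivisionError(
        "Weights sum to zero, can't be normalized")
ZeroDivisionError: Weights sum to zero, can't be normalized
```

```bash
python3 plan.py ".6206 -.2862 .16 138"; python3 -m inch '[[0,0,-8,-0.04,0.013,0,75],[0,0,-16,-0.08,0.026,0,75],[0,0,-24,-0.12,0.039,0,75],[0,0,-32,-0.1310,0.0515,0,75],[0,0,-40,-0.1310,0.0515,0,75],[0,0,-46.4,-0.1310,0.0515,0,75],[0,0,-46.4,-0.1310,0.0515,0,75],[0,0,-46.4,-0.1310,0.0515,0,75],[0,0,-46.4,-0.1310,0.0515,0,75]]'; python3 plan.py ".6206 -.2862 .0455 138"
python3 - <<'E'
from line import *
s=snapshot("scene")
for n,c,z in(("A",(.6204,-.2862),.069),("D",(.406,-.161),.094),("B",(.486,-.159),.094),("C",(.566,-.157),.094)):print(n,*line(s,np.array(c),z))
E
```

```text
sd [1.e-05 1.e-05 3.e-05]
now [ 0.5659 -0.1568  0.1608] rpy [179.99   0.    91.6 ] w 0.0483 F [-1.   0.6 -0.6] g 0.0 t 41.4
.6206 -.2862 .16 138 -> [-46.398, -0.1309, 0.051, 0.0008]
clock: 42.3
position: [0.621, -0.2861, 0.1608]
tool_rot: [3.142, 0.0, 2.407]
ft_force: [-0.0, -0.2, 0.4]
width: 0.0661
grasp_force: 0.0
sd [1.e-05 4.e-05 2.e-05]
now [ 0.621  -0.2862  0.1608] rpy [180.     0.   137.96] w 0.0662 F [ 0.9  0.2 -0. ] g 0.0 t 42.6
.6206 -.2862 .0455 138 -> [-0.0447, 0.0003, -0.0003, 0.1153]
A [ 0.6204 -0.2862] 138.7 [1.3 8.5]
D [ 0.3927 -0.1542] 29.1 [6.5 7.7]
B [ 0.484  -0.1512] 31.1 [3.1 5.2]
C [ 0.5414 -0.1587] 66.3 [5.1 7.7]
```

```bash
python3 -m inch '[[0,0,0,0,0,0.04,75],[0,0,0,0,0,0.08,75],[0,0,0,0,0,0.115,75],[0,0,0,0,0,0.115,75],[0,0,0,0,0,0.115,75],[0,0,0,0,0,0.115,50],[0,0,0,0,0,0.115,30],[0,0,0,0,0,0.115,0],[0,0,0,0,0,0.115,0],[0,0,0,0,0,0.115,0],[0,0,0,0,0,0.115,0],[0,0,0,0,0,0.115,0]]' 40
python3 plan.py ".646 -.1546 .0455 181.6"
python3 -m inch '[[0,0,0,0,0,-0.04,0],[0,0,0,0,0,-0.08,0],[0,0,0,0,0,-0.114,0],[0,0,0,0,0,-0.114,0],[0,0,0,0,0,-0.114,0]]'
```

```text
clock: 43.85
position: [0.6215, -0.2867, 0.0467]
tool_rot: [3.141, 0.001, 2.409]
ft_force: [-1.7, 0.1, 6.8]
width: 0.0321
grasp_force: 40.0
sd [1.e-05 2.e-05 2.e-05]
now [ 0.6215 -0.2867  0.0467] rpy [1.7999e+02 8.0000e-02 1.3800e+02] w 0.0319 F [-1.2  1.1  6.3] g 40.0 t 44.1
.646 -.1546 .0455 181.6 -> [-43.5967, 0.0702, 0.1145, 0.0012]
clock: 44.65
position: [0.621, -0.2863, 0.1597]
tool_rot: [3.142, 0.001, 2.409]
ft_force: [-0.5, -0.4, -1.7]
width: 0.0319
grasp_force: 40.0
```

```bash
python3 -m inch '[[0,0,-8,0.02,0.033,0,0],[0,0,-16,0.04,0.066,0,0],[0,0,-24,0.06,0.099,0,0],[0,0,-32,0.0695,0.1146,0,0],[0,0,-40,0.0695,0.1146,0,0],[0,0,-43.6,0.0695,0.1146,0,0],[0,0,-43.6,0.0695,0.1146,0,0],[0,0,-43.6,0.0695,0.1146,0.03,0],[0,0,-43.6,0.0695,0.1146,0.06,0],[0,0,-43.6,0.0695,0.1146,0.069,0],[0,0,-43.6,0.0695,0.1146,0.069,0],[0,0,-43.6,0.0695,0.1146,0.069,0]]'; python3 -m inch '[[0,0,0,0,0,0,0],[0,0,0,0,0,0,0],[0,0,0,0,0,0,0]]';python3 plan.py ".646 -.1546 .0898 181.6"
```

```text
clock: 45.85
position: [0.6463, -0.1549, 0.0911]
tool_rot: [-3.141, 0.0, -3.114]
ft_force: [0.1, -0.4, -0.7]
width: 0.0322
grasp_force: 40.0
clock: 46.15
position: [0.6467, -0.1549, 0.0919]
tool_rot: [-3.141, 0.002, -3.114]
ft_force: [-0.5, -0.4, -0.7]
width: 0.032
grasp_force: 40.0
sd [1.5e-04 6.0e-05 2.8e-04]
now [ 0.6462 -0.1547  0.0912] rpy [-1.800e+02  1.000e-02 -1.784e+02] w 0.0317 F [-0.8  0.1 -1.6] g 40.0 t 46.5
.646 -.1546 .0898 181.6 -> [-359.9999, 0.0002, 0.0001, 0.0014]
```

```bash
python3 -m inch '[[0,0,0,0,0,0.003,0],[0,0,0,0,0,0.006,0],[0,0,0,0,0,0.009,0],[0,0,0,0,0,0.009,0],[0,0,0,0,0,0.009,0]]'
```

```text
clock: 46.95
position: [0.6457, -0.1544, 0.0812]
tool_rot: [3.141, -0.001, -3.114]
ft_force: [0.0, 0.7, -1.2]
width: 0.0321
grasp_force: 40.0
```

```bash
python3 -m inch '[[0,0,0,0,0,0.003,0],[0,0,0,0,0,0.006,0],[0,0,0,0,0,0.008,0],[0,0,0,0,0,0.01,0],[0,0,0,0,0,0.0105,0],[0,0,0,0,0,0.0105,0],[0,0,0,0,0,0.0105,0],[0,0,0,0,0,0.0105,0]]'; python3 plan.py
```

```text
clock: 47.75
position: [0.6464, -0.1548, 0.0718]
tool_rot: [-3.141, 0.001, -3.114]
ft_force: [-1.4, -0.1, 5.2]
width: 0.032
grasp_force: 40.0
sd [2.e-05 1.e-05 1.e-05]
now [ 0.6464 -0.1548  0.0718] rpy [-1.7997e+02  4.0000e-02 -1.7840e+02] w 0.0315 F [-0.9 -1.   5. ] g 40.0 t 48.0
```

```bash
python3 -m inch '[[0,0,8,0,0,0,0],[0,0,16,0,0,0,0],[0,0,24,0,0,0,0],[0,0,32,0,0,0,0],[0,0,40,0,0,0,0],[0,0,48,0,0,0,0],[0,0,56,0,0,0,0],[0,0,64,0,0,0,0],[0,0,72,0,0,0,0],[0,0,80,0,0,0,0],[0,0,88,0,0,0,0],[0,0,90,0,0,0,0]]'; python3 -m inch '[[0,0,0,0,0,0,0],[0,0,0,0,0,0,0],[0,0,0,0,0,0,50],[0,0,0,0,0,0,55],[0,0,0,0,0,0,55],[0,0,0,0,0,-0.04,55],[0,0,0,0,0,-0.08,55],[0,0,0,0,0,-0.09,55],[0,0,0,0,-0.05,-0.16,55],[0,0,0,-0.03,0.05,-0.16,55],[0,0,0,-0.06,0.1,-0.16,55],[0,0,0,-0.1,0.15,-0.16,55]]'; python3 -m inch '[[0,0,0,-0.05,0.05,0,55],[0,0,0,-0.1,0.05,0,55],[0,0,0,-0.15,0.05,0,55],[0,0,0,-0.2,0.05,0,55],[0,0,0,-0.25,0.05,0,55],[0,0,0,-0.25,0.05,0,55],[0,0,0,-0.25,0.05,0,55],[0,0,0,-0.25,0.05,0,55]]'
python3 plan.py
python3 - <<'E'
from line import *
b=snapshot("scene");a=snapshot("top")
C=cv2.resize(b["pixels"][215:325,225:365],None,fx=4,fy=4,interpolation=2)
D=cv2.resize(a["pixels"][175:375,155:395],None,fx=2.0,fy=2.0,interpolation=2)
im=np.zeros((600,800,3),np.uint8);im[:440,:560]=C
cv2.imwrite("pics/C.png",C);cv2.imwrite("pics/D.png",D)
for k,s in(("s",b),("t",a)):
  for n,c in(("D",(.406,-.161)),("B",(.486,-.159)),("C",(.566,-.157)),("A",(.646,-.155))):
    try: print(k,n,*line(s,np.array(c)+(np.array([-.004,.003]) if k=="t" else 0),.094))
    except Exception as e: print(k,n,"x")
E
```

```text
clock: 49.25
position: [0.6466, -0.1547, 0.0717]
tool_rot: [3.14, 0.0, 1.595]
ft_force: [-0.4, 1.1, 4.4]
width: 0.0323
grasp_force: 40.0
clock: 50.45
position: [0.75, -0.2186, 0.23]
tool_rot: [3.139, 0.001, 1.6]
ft_force: [1.3, -1.5, 0.0]
width: 0.0488
grasp_force: 0.0
clock: 51.25
position: [0.7987, -0.4619, 0.2278]
tool_rot: [3.132, 0.005, 1.6]
ft_force: [0.3, -1.2, 1.1]
width: 0.0485
grasp_force: 0.0
sd [0.00022 0.0003  0.0004 ]
now [ 0.7995 -0.4605  0.2291] rpy [179.48   0.34  91.76] w 0.0487 F [ 0.2  0.1 -0.2] g 0.0 t 51.5
s D x
s B x
s C x
s A [ 0.6472 -0.1557] 91.5 [2.4 7.9]
t D x
t B [ 0.4842 -0.1604] 106.1 [3.2 5.5]
t C [ 0.5642 -0.1567] 91.6 [2.6 7.8]
t A [ 0.6443 -0.1515] 93.3 [2.4 8. ]
```

```bash
python3 plan.py ".36 -.42 .23 91.6"; python3 -m inch '[[0,0,0,0,-0.05,-0.02,55],[0,0,0,0.01,-0.1,-0.02,55],[0,0,0,0.02,-0.15,-0.02,55],[0,0,0,0.03,-0.2,-0.02,55],[0,0,0,0.04,-0.25,-0.02,55],[0,0,0,0.05,-0.3,-0.02,55],[0,0,0,0.05,-0.35,-0.02,55],[0,0,0,0.05,-0.4,-0.02,55],[0,0,0,0.05,-0.44,-0.02,55],[0,0,0,0.05,-0.44,-0.02,55],[0,0,0,0.05,-0.44,-0.02,55],[0,0,0,0.05,-0.44,-0.02,55]]'; python3 plan.py
python3 - <<'E'
from line import *
b=snapshot("scene");a=snapshot("top")
C=cv2.resize(b["pixels"][215:325,225:365],None,fx=4,fy=4,interpolation=2)
D=cv2.resize(a["pixels"][175:375,155:395],None,fx=2.0,fy=2.0,interpolation=2)
cv2.imwrite("pics/C.png",C);cv2.imwrite("pics/D.png",D)
for k,s in(("s",b),("t",a)):
  for n,c in(("D",(.406,-.161)),("B",(.486,-.159)),("C",(.566,-.157)),("A",(.646,-.155))):
    try: print(k,n,*line(s,np.array(c)+(np.array([-.004,.003]) if k=="t" else 0),.094))
    except Exception as e: print(k,n,"x")
E
```

```text
sd [0.00024 0.00025 0.00038]
now [ 0.7979 -0.4625  0.2264] rpy [179.62   0.24  91.62] w 0.0484 F [ 0.4 -0.6 -0.5] g 0.0 t 52.0
.36 -.42 .23 91.6 -> [0.0183, 0.0549, -0.4365, -0.0036]
clock: 53.15
position: [0.3571, -0.4254, 0.2434]
tool_rot: [3.134, 0.005, 1.598]
ft_force: [0.0, 0.2, 0.2]
width: 0.0485
grasp_force: 0.0
sd [0.00017 0.00021 0.00025]
now [ 0.3574 -0.4249  0.2428] rpy [179.64   0.2   91.68] w 0.0483 F [-0.8 -0.5 -0.2] g 0.0 t 53.5
s D [ 0.398  -0.1489] 5.3 [5.1 8.3]
s B [ 0.4852 -0.1582] 98.2 [4.6 8.5]
s C [ 0.5642 -0.141 ] 18.8 [5.8 7.7]
s A [ 0.6473 -0.1557] 91.7 [2.3 7.9]
t D [ 0.4044 -0.1594] 88.5 [2.3 8. ]
t B [ 0.4835 -0.1611] 91.0 [2.9 8. ]
t C [ 0.5643 -0.1566] 92.0 [2.6 7.7]
t A [ 0.6443 -0.1514] 92.8 [2.5 8. ]
```

```bash
python3 - <<'E'
from h import *
a=snapshot("top");b=snapshot("scene");I=a["pixels"];g=cv2.cvtColor(I,6)
for p in((297,295),(250,330),(340,250),(200,230),(225,247),(173,240),(255,250),(246,250)):print(p,I[p[1],p[0]])
def blob(m,x0,y0,n):
    c,_=cv2.findContours(m.astype(np.uint8),0,1);c=max(c,key=cv2.contourArea);r=cv2.minAreaRect((c+[x0,y0]).astype(np.float32));print(n,[np.round(v,1) for v in r],cv2.contourArea(c));return r
w=g[195:290,155:190];m=w<55;r=blob(m,155,195,"bar")
ys,xs=np.nonzero(m);print("bar px",xs.mean()+155,ys.mean()+195)
bx=cv2.boxPoints(r);ctr=onz(a,*r[0],.14);print("bar ctr",ctr,[np.round(onz(a,*q,.14),4) for q in bx])
w=g[245:350,258:340];print("basket rows");m=w<100;r=blob(cv2.morphologyEx(m.astype(np.uint8),2,np.ones((3,3))),258,245,"basket");print(np.round(onz(a,*r[0],.075),4),[np.round(onz(a,*q,.075),4) for q in cv2.boxPoints(r)])
w=I[200:295,185:262].min(2);m=w>140;n,l,st,ce=cv2.connectedComponentsWithStats(m.astype(np.uint8))
for i in range(1,n):
    if st[i,4]>40:print("box",np.round(ce[i]+[185,200],1),st[i,4],np.round(onz(a,*(ce[i]+[185,200]),.159),4))
for r in(215,247,275):print(r,g[r-1:r+2,160:345].mean(0).astype(int).tolist())
print("col297",g[235:350,292:302].mean(1).astype(int).tolist())
E
```

```text
(297, 295) [91 94 96]
(250, 330) [120 120 117]
(340, 250) [119 117 114]
(200, 230) [98 93 86]
(225, 247) [95 89 85]
(173, 240) [107 105 102]
(255, 250) [98 93 86]
(246, 250) [97 92 87]
bar [array([169.4, 240.1]), array([ 3.8, 52.5]), np.float64(7.1)] 145.0
bar px 167.73151750972764 250.92217898832683
bar ctr [0.51560587 0.37780952] [array([0.4455, 0.3885]), array([0.5873, 0.3775]), array([0.5862, 0.367 ]), array([0.4445, 0.3781])]
basket rows
basket [array([296. , 295.5]), array([81., 56.]), np.float64(90.0)] 4143.0
[0.3728 0.0338] [array([0.4844, 0.1162]), array([ 0.4885, -0.0419]), array([ 0.2626, -0.0476]), array([0.2582, 0.1087])]
215 [117, 115, 117, 117, 118, 116, 116, 118, 116, 104, 79, 49, 38, 39, 57, 79, 91, 92, 92, 94, 96, 97, 96, 98, 98, 99, 101, 99, 101, 103, 103, 101, 94, 78, 64, 71, 85, 92, 91, 91, 92, 91, 90, 91, 91, 91, 91, 90, 91, 90, 90, 89, 89, 89, 87, 88, 88, 88, 88, 88, 87, 89, 89, 88, 86, 84, 82, 83, 82, 82, 79, 79, 78, 76, 77, 76, 76, 75, 75, 74, 74, 73, 74, 76, 77, 77, 78, 84, 92, 98, 101, 103, 103, 104, 105, 107, 108, 108, 110, 112, 112, 116, 120, 121, 123, 12
[... 1881 characters left out ...]
 96, 96, 97, 96, 96, 97, 96, 96, 97, 97, 98, 97, 97, 96, 98, 96, 98, 97, 99, 99, 97, 97, 98, 103, 112, 117, 119, 118, 119, 117, 115, 114, 117, 118, 117, 118, 116, 117, 118, 118, 118, 117, 117, 118]
col297 [116, 115, 115, 115, 114, 114, 114, 114, 114, 115, 116, 115, 115, 114, 115, 115, 114, 114, 114, 111, 103, 97, 92, 83, 72, 76, 88, 94, 95, 96, 96, 96, 95, 96, 96, 96, 95, 96, 96, 96, 96, 96, 95, 96, 95, 96, 96, 95, 96, 95, 96, 95, 96, 95, 94, 95, 95, 95, 94, 94, 95, 95, 95, 95, 94, 94, 94, 94, 94, 95, 94, 94, 94, 94, 94, 93, 94, 93, 94, 94, 94, 93, 94, 93, 93, 93, 93, 93, 93, 93, 93, 92, 88, 75, 52, 41, 52, 73, 89, 96, 97, 101, 110, 115, 117, 117, 118, 117, 117, 116, 116, 116, 116, 116, 116]
```

```bash
python3 - <<'E'
from h import *
a=snapshot("top");b=snapshot("scene");g=cv2.cvtColor(a["pixels"],6).astype(float)
def edge(p,th,x0): # first crossing
    k=np.nonzero((p[:-1]-th)*(p[1:]-th)<=0)[0]; return [round(x0+i+(p[i]-th)/(p[i]-p[i+1]+1e-9),1) for i in k]
for r in(268,280,295,310,322):print(r,"L",edge(g[r-2:r+3,255:285].mean(0),85,255)[:1],"R",edge(g[r-2:r+3,310:340].mean(0),107,310)[:1])
for c in(275,285,296,308,316):print(c,"T",edge(g[240:275,c-1:c+2].mean(1),106,240)[:1],"B",edge(g[320:350,c-1:c+2].mean(1),106,320)[-1:])
# scene bar
G=cv2.cvtColor(b["pixels"],6);x0,y0=385,150;m=(G[150:190,385:440]<60).astype(np.uint8)
n,l,st,ce=cv2.connectedComponentsWithStats(m)
for i in range(1,n):
    if st[i,4]>15:
        ys,xs=np.nonzero(l==i);r=cv2.minAreaRect(np.c_[xs+x0,ys+y0].astype(np.float32));print("scene dark",st[i],r,[np.round(onz(b,*q,.14),3) for q in cv2.boxPoints(r)],onz(b,*r[0],.14))
for p in([.5156,.3778,.14],[.520,.375,.14],[.45,.38,.14],[.59,.369,.14]):print(np.round(proj(b,p)))
E
```

```text
268 L [np.float64(268.5)] R [np.float64(324.4)]
280 L [np.float64(268.5)] R [np.float64(324.3)]
295 L [np.float64(268.4)] R [np.float64(325.2)]
310 L [np.float64(268.4)] R [np.float64(324.9)]
322 L [np.float64(268.4)] R [np.float64(325.3)]
275 T [np.float64(257.5)] B [np.float64(343.5)]
285 T [np.float64(257.5)] B [np.float64(333.1)]
296 T [np.float64(254.6)] B [np.float64(336.5)]
308 T [np.float64(254.3)] B [np.float64(337.1)]
316 T [np.float64(253.8)] B [np.float64(336.4)]
scene dark [  3   8  46  20 206] ((410.9380798339844, 167.15426635742188), (46.194664001464844, 6.302287578582764), 18.034282684326172) [array([0.449, 0.351]), array([0.43 , 0.392]), array([0.586, 0.393]), array([0.6  , 0.355])] [0.51866993 0.37242402]
[411. 166.]
[412. 167.]
[393. 160.]
[431. 175.]
```

```bash
python3 plan.py ".483 .003 .16 91" ".483 .003 .088 91" ".6005 .0518 .088 85.6"
```

```text
Traceback (most recent call last):
  File "plan.py", line 4, in <module>
    for i in range(6): snapshot("top");S.append(state())
                       ~~~~~~~~^^^^^^^
ValueError: 200 camera calls are used up
```

Camera calls are used up because my averaging helper took six per plan. From here I go by the settled state readings and the positions already measured (bar, basket, hinge).

```bash
cat > plan.py <<'E'
import sys,numpy as np;from station import *
s=state();p=np.array(s["position"]);y=np.degrees(s["tool_rot"][2])
print("now",np.round(p,4),"rpy",np.round(np.degrees(s["tool_rot"]),2),"w",round(s["width"],4),"F",np.round(s["ft_force"],1),"g",round(s["grasp_force"],1),"t",round(s["clock"],1))
for a in sys.argv[1:]:
    v=list(map(float,a.split()));d=np.array(v[:3])-p;c,n=np.cos(np.radians(y)),np.sin(np.radians(y))
    print(a,"->",np.round([y-v[3],c*d[0]+n*d[1],n*d[0]-c*d[1],-d[2]],4).tolist());p=np.array(v[:3]);y=v[3]
E
python3 plan.py ".483 .003 .16 91" ".483 .003 .088 91" ".6005 .0518 .088 85.6"
```

```text
now [ 0.3561 -0.4249  0.2428] rpy [179.63   0.23  91.59] w 0.0485 F [-0.   0.4  1.1] g 0.0 t 54.0
.483 .003 .16 91 -> [0.594, 0.4242, 0.1387, 0.0828]
.483 .003 .088 91 -> [0.0, 0.0, 0.0, 0.072]
.6005 .0518 .088 85.6 -> [5.4, 0.0467, 0.1183, -0.0]
```

```bash
python3 -m inch '[[0,0,0.6,0.05,0.016,0,75],[0,0,0.6,0.1,0.032,0,100],[0,0,0.6,0.15,0.048,0,100],[0,0,0.6,0.2,0.064,0,100],[0,0,0.6,0.25,0.08,0,100],[0,0,0.6,0.3,0.096,0.02,100],[0,0,0.6,0.35,0.112,0.05,100],[0,0,0.6,0.4,0.13,0.08,100],[0,0,0.6,0.4242,0.1387,0.083,100],[0,0,0.6,0.4242,0.1387,0.083,100],[0,0,0.6,0.4242,0.1387,0.083,100],[0,0,0.6,0.4242,0.1387,0.083,100]]'; python3 -m inch '[[0,0,0,0,0,0,100],[0,0,0,0,0,0,100],[0,0,0,0,0,0,100],[0,0,0,0,0,0,100]]'; python3 plan.py ".483 .003 .088 91"
```

```text
clock: 55.2
position: [0.4838, 0.0019, 0.1595]
tool_rot: [3.135, 0.005, 1.589]
ft_force: [-0.1, 0.3, -0.1]
width: 0.0882
grasp_force: 0.0
clock: 55.6
position: [0.4836, 0.002, 0.1593]
tool_rot: [3.135, 0.004, 1.587]
ft_force: [-0.8, -0.3, -0.6]
width: 0.0881
grasp_force: 0.0
now [0.4836 0.002  0.1593] rpy [179.6    0.23  90.93] w 0.0881 F [-0.8 -0.3 -0.6] g 0.0 t 55.6
.483 .003 .088 91 -> [-0.0718, 0.001, -0.0006, 0.0713]
```

```bash
python3 -m inch '[[0,0,0,0.001,-0.0006,0.03,100],[0,0,0,0.001,-0.0006,0.06,100],[0,0,0,0.001,-0.0006,0.071,100],[0,0,0,0.001,-0.0006,0.071,100],[0,0,0,0.001,-0.0006,0.071,100],[0,0,0,0.001,-0.0006,0.071,60],[0,0,0,0.001,-0.0006,0.071,30],[0,0,0,0.001,-0.0006,0.071,0],[0,0,0,0.001,-0.0006,0.071,0],[0,0,0,0.001,-0.0006,0.071,0],[0,0,0,0.001,-0.0006,0.071,0],[0,0,0,0.001,-0.0006,0.071,0]]' 40; python3 -m inch '[[0,0,0,0,0,0,0],[0,0,0,0,0,0,0],[0,0,0,0,0,0,0]]'; python3 plan.py ".6005 .0518 .088 85.6"
```

```text
clock: 56.8
position: [0.4833, 0.0034, 0.088]
tool_rot: [3.135, 0.004, 1.588]
ft_force: [0.4, -0.6, -1.1]
width: 0.0345
grasp_force: 0.0
clock: 57.1
position: [0.4833, 0.0034, 0.0879]
tool_rot: [3.135, 0.004, 1.589]
ft_force: [-0.3, -1.7, 0.1]
width: 0.0119
grasp_force: 40.0
now [0.4833 0.0034 0.0879] rpy [179.64   0.23  91.01] w 0.0119 F [-0.3 -1.7  0.1] g 40.0 t 57.1
.6005 .0518 .088 85.6 -> [5.4144, 0.0463, 0.118, -0.0001]
```

```bash
python3 -m inch '[[0,0,0.5,0.004,0.011,-0.001,0],[0,0,1,0.01,0.025,-0.001,0],[0,0,2,0.016,0.042,-0.001,0],[0,0,3,0.023,0.06,-0.001,0],[0,0,4,0.031,0.078,-0.001,0],[0,0,5,0.037,0.094,-0.001,0],[0,0,5.4,0.042,0.107,-0.001,0],[0,0,5.4,0.045,0.114,-0.001,0],[0,0,5.4,0.0463,0.118,-0.001,0],[0,0,5.4,0.0463,0.118,-0.001,0],[0,0,5.4,0.0463,0.118,-0.001,0]]'; python3 plan.py ".6005 .0518 .088 85.6"
```

```text
clock: 58.2
position: [0.6004, 0.0517, 0.0895]
tool_rot: [3.135, 0.003, 1.494]
ft_force: [0.1, 0.7, -1.7]
width: 0.0118
grasp_force: 40.0
now [0.6004 0.0517 0.0895] rpy [179.6    0.19  85.59] w 0.0118 F [ 0.1  0.7 -1.7] g 40.0 t 58.2
.6005 .0518 .088 85.6 -> [-0.0074, 0.0001, 0.0001, 0.0015]
```

```bash
python3 -m inch '[[0,0,0,0,0,0.0015,0],[0,0,0,0,0,0.0015,0],[0,0,0,0,0,0.0015,40],[0,0,0,0,0,0.0015,60],[0,0,0,0,0,0.0015,60],[0,0,0,0,0,0.0015,60],[0,0,0,0,0,-0.04,60],[0,0,0,0,0,-0.09,60],[0,0,0,0,0,-0.13,60],[0,0,0,0,0,-0.172,60],[0,0,0,0,0,-0.172,60],[0,0,0,0,0,-0.172,60]]'; python3 plan.py ".519 .374 .26 175.6"
```

```text
clock: 59.4
position: [0.5999, 0.0525, 0.2629]
tool_rot: [3.132, 0.003, 1.494]
ft_force: [0.6, -0.9, -0.5]
width: 0.053
grasp_force: 0.0
now [0.5999 0.0525 0.2629] rpy [179.45   0.19  85.6 ] w 0.053 F [ 0.6 -0.9 -0.5] g 0.0 t 59.4
.519 .374 .26 175.6 -> [-89.9957, 0.3144, -0.1053, 0.0029]
```

```bash
python3 -m inch '[[0,0,-8,0.03,-0.01,0,60],[0,0,-16,0.06,-0.02,0,60],[0,0,-24,0.09,-0.03,0,60],[0,0,-32,0.12,-0.04,0,60],[0,0,-40,0.15,-0.05,0,60],[0,0,-48,0.18,-0.06,0,60],[0,0,-56,0.21,-0.07,0,60],[0,0,-64,0.24,-0.08,0,60],[0,0,-72,0.27,-0.09,0,60],[0,0,-80,0.3,-0.1,0,60],[0,0,-88,0.3144,-0.1053,0,60],[0,0,-90,0.3144,-0.1053,0,60]]'
for i in 1 2 3 4 5 6 7 8 9 10 11 12 13 14 15 16; do python3 -m inch '[[0,0,0,0,0,0,60],[0,0,0,0,0,0,60],[0,0,0,0,0,0,60],[0,0,0,0,0,0,60],[0,0,0,0,0,0,60],[0,0,0,0,0,0,60],[0,0,0,0,0,0,60],[0,0,0,0,0,0,60],[0,0,0,0,0,0,60],[0,0,0,0,0,0,60],[0,0,0,0,0,0,60],[0,0,0,0,0,0,60]]' >/dev/null; done
python3 plan.py ".497 -.07 .26 85.6" ".497 -.07 .075 85.6" ".497 0 .075 85.6"
```

```text
clock: 60.6
position: [0.5164, 0.3758, 0.2569]
tool_rot: [-3.137, 0.003, 3.072]
ft_force: [0.7, 0.2, -0.2]
width: 0.0527
grasp_force: 0.0
now [0.5185 0.374  0.2598] rpy [-179.81    0.39  175.6 ] w 0.0531 F [-0.3 -0.4  0.1] g 0.0 t 79.8
.497 -.07 .26 85.6 -> [90.004, -0.0126, -0.4444, -0.0002]
.497 -.07 .075 85.6 -> [0.0, 0.0, 0.0, 0.185]
.497 0 .075 85.6 -> [0.0, 0.0698, -0.0054, -0.0]
```

```bash
python3 plan.py ".4845 -.0747 .22 85.6" ".4845 -.0747 .072 85.6" ".4902 .0001 .072 85.6"
python3 -m inch '[[0,0,8,0,-0.04,0,60],[0,0,16,0,-0.08,0,60],[0,0,24,0,-0.12,0,60],[0,0,32,0,-0.16,0,60],[0,0,40,0,-0.2,0,60],[0,0,48,0,-0.24,0,80],[0,0,56,0,-0.28,0,100],[0,0,64,0,-0.32,0,100],[0,0,72,0,-0.36,0,100],[0,0,80,0,-0.40,0,100],[0,0,88,0,-0.445,0,100],[0,0,90,0,-0.45,0,100]]'; python3 -m inch '[[0,0,0,0,0,0.04,100],[0,0,0,0,0,0.04,100],[0,0,0,0,0,0.04,100],[0,0,0,0,0,0.04,100]]';python3 plan.py ".4845 -.0747 .22 85.6" ".4845 -.0747 .072 85.6" ".4902 .0001 .072 85.6"
```

```text
now [0.5185 0.374  0.2598] rpy [-179.81    0.39  175.6 ] w 0.0531 F [-0.3 -0.4  0.1] g 0.0 t 79.8
.4845 -.0747 .22 85.6 -> [90.004, -0.0005, -0.45, 0.0398]
.4845 -.0747 .072 85.6 -> [0.0, 0.0, 0.0, 0.148]
.4902 .0001 .072 85.6 -> [0.0, 0.075, -0.0001, -0.0]
clock: 81.0
position: [0.4838, -0.0788, 0.2617]
tool_rot: [3.134, 0.005, 1.485]
ft_force: [-1.0, 0.5, 0.1]
width: 0.0882
grasp_force: 0.0
clock: 81.4
position: [0.485, -0.0744, 0.2227]
tool_rot: [3.133, 0.004, 1.495]
ft_force: [-0.1, 0.1, -0.0]
width: 0.0883
grasp_force: 0.0
now [ 0.485  -0.0744  0.2227] rpy [179.52   0.21  85.68] w 0.0883 F [-0.1  0.1 -0. ] g 0.0 t 81.4
.4845 -.0747 .22 85.6 -> [0.0834, -0.0004, -0.0005, 0.0027]
.4845 -.0747 .072 85.6 -> [0.0, 0.0, 0.0, 0.148]
.4902 .0001 .072 85.6 -> [0.0, 0.075, -0.0001, -0.0]
```

```bash
python3 -m inch '[[0,0,0,0,0,0.04,100],[0,0,0,0,0,0.08,100],[0,0,0,0,0,0.12,100],[0,0,0,0,0,0.15,100],[0,0,0,0,0,0.15,100],[0,0,0,0,0,0.15,100]]'; python3 plan.py ".4902 .0001 .072 85.6"; 
python3 -m inch '[[0,0,0,0.01,0,0,100],[0,0,0,0.02,0,0,100],[0,0,0,0.03,0,0,100],[0,0,0,0.037,0,0,100]]'
python3 -m inch '[[0,0,0,0.008,0,0,100],[0,0,0,0.016,0,0,100],[0,0,0,0.024,0,0,100]]'
python3 -m inch '[[0,0,0,0.006,0,0,100],[0,0,0,0.010,0,0,100],[0,0,0,0.014,0,0,100],[0,0,0,0.014,0,0,100],[0,0,0,0.014,0,0,100]]'; python3 plan.py ".4902 .0001 .072 85.6"
```

```text
clock: 82.0
position: [0.4862, -0.0753, 0.0726]
tool_rot: [3.134, 0.004, 1.495]
ft_force: [0.3, 0.8, -0.4]
width: 0.0879
grasp_force: 0.0
now [ 0.4862 -0.0753  0.0726] rpy [179.56   0.2   85.66] w 0.0879 F [ 0.3  0.8 -0.4] g 0.0 t 82.0
.4902 .0001 .072 85.6 -> [0.0553, 0.0755, -0.0017, 0.0006]
clock: 82.4
position: [0.4886, -0.0373, 0.072]
tool_rot: [3.133, 0.004, 1.495]
ft_force: [0.8, 0.5, -0.6]
width: 0.0879
grasp_force: 0.0
clock: 82.7
position: [0.49, -0.0138, 0.0711]
tool_rot: [3.135, 0.003, 1.494]
ft_force: [0.0, -0.7, 0.1]
width: 0.0877
grasp_force: 0.0
clock: 83.2
position: [0.491, -0.0007, 0.071]
tool_rot: [3.135, 0.003, 1.494]
ft_force: [0.3, -0.3, -0.3]
width: 0.0881
grasp_force: 0.0
now [ 0.491  -0.0007  0.071 ] rpy [179.61   0.19  85.6 ] w 0.0881 F [ 0.3 -0.3 -0.3] g 0.0 t 83.2
.4902 .0001 .072 85.6 -> [0.0013, 0.0007, -0.0009, -0.001]
```

```bash
python3 -m inch '[[0,0,0,-0.015,0,0,100],[0,0,0,-0.015,0,-0.05,100],[0,0,0,-0.015,0,-0.1,100],[0,0,0,-0.015,0.03,-0.12,100],[0,0,0,0.02,0.07,-0.12,100],[0,0,0,0.06,0.11,-0.12,100],[0,0,0,0.08,0.11,-0.12,100],[0,0,0,0.08,0.11,-0.12,100],[0,0,0,0.08,0.11,-0.12,100],[0,0,0,0.08,0.11,-0.12,100],[0,0,0,0.08,0.11,-0.12,100]]'; python3 plan.py ".6021 .0718 .088 85.6"
```

```text
clock: 84.3
position: [0.6056, 0.07, 0.1916]
tool_rot: [3.135, 0.004, 1.493]
ft_force: [0.2, 0.9, 0.1]
width: 0.0883
grasp_force: 0.0
now [0.6056 0.07   0.1916] rpy [179.62   0.2   85.52] w 0.0883 F [0.2 0.9 0.1] g 0.0 t 84.3
.6021 .0718 .088 85.6 -> [-0.0827, 0.0015, -0.0036, 0.1036]
```

```bash
python3 -m inch '[[0,0,0,0.0015,-0.0036,0.03,100],[0,0,0,0.0015,-0.0036,0.06,100],[0,0,0,0.0015,-0.0036,0.09,100],[0,0,0,0.0015,-0.0036,0.1036,100],[0,0,0,0.0015,-0.0036,0.1036,100],[0,0,0,0.0015,-0.0036,0.1036,60],[0,0,0,0.0015,-0.0036,0.1036,30],[0,0,0,0.0015,-0.0036,0.1036,0],[0,0,0,0.0015,-0.0036,0.1036,0],[0,0,0,0.0015,-0.0036,0.1036,0],[0,0,0,0.0015,-0.0036,0.1036,0],[0,0,0,0.0015,-0.0036,0.1036,0]]' 40; python3 -m inch '[[0,0,0,0,0,0,0],[0,0,0,0,0,0,0],[0,0,0,0,0,0,0],[0,0,0,0,0,0,0]]'; python3 plan.py ".6021 .0718 .088 85.6"
```

```text
clock: 85.5
position: [0.6032, 0.0726, 0.088]
tool_rot: [3.135, 0.003, 1.494]
ft_force: [-0.5, -0.5, -0.3]
width: 0.0341
grasp_force: 0.0
clock: 85.9
position: [0.6031, 0.0726, 0.0878]
tool_rot: [3.135, 0.003, 1.494]
ft_force: [-1.2, -0.0, -0.2]
width: 0.0116
grasp_force: 40.0
now [0.6031 0.0726 0.0878] rpy [179.64   0.19  85.61] w 0.0116 F [-1.2 -0.  -0.2] g 40.0 t 85.9
.6021 .0718 .088 85.6 -> [0.0081, -0.0008, -0.0009, -0.0002]
```

```bash
python3 -m inch '[[0,0,0,-0.008,0,-0.001,0],[0,0,0,-0.018,-0.001,-0.001,0],[0,0,0,-0.028,-0.001,-0.001,0],[0,0,0,-0.035,-0.001,-0.001,0],[0,0,0,-0.035,-0.001,-0.001,0],[0,0,0,-0.035,-0.001,0,0],[0,0,0,-0.035,-0.001,0,40],[0,0,0,-0.035,-0.001,0,60],[0,0,0,-0.035,-0.001,0,60],[0,0,0,-0.035,-0.001,0,60],[0,0,0,-0.035,-0.001,-0.05,60],[0,0,0,-0.035,-0.001,-0.1,60]]'
python3 -m inch '[[0,0,0,-0.04,-0.03,-0.02,60],[0,0,0,-0.08,-0.06,-0.02,80],[0,0,0,-0.12,-0.1,-0.02,100],[0,0,0,-0.13,-0.107,-0.02,100],[0,0,0,-0.13,-0.107,-0.02,100],[0,0,0,-0.13,-0.107,-0.02,100],[0,0,0,-0.13,-0.107,-0.02,100],[0,0,0,-0.13,-0.107,-0.02,100]]'
python3 plan.py ".4835 -.0847 .072 85.6" ".4902 .0001 .072 85.6"
```

```text
clock: 87.1
position: [0.5974, 0.0384, 0.1871]
tool_rot: [3.14, 0.003, 1.494]
ft_force: [0.7, -0.2, 0.9]
width: 0.0523
grasp_force: 0.0
clock: 87.9
position: [0.4828, -0.0824, 0.2076]
tool_rot: [3.135, 0.003, 1.496]
ft_force: [-0.1, -0.3, -0.3]
width: 0.0884
grasp_force: 0.0
now [ 0.4828 -0.0824  0.2076] rpy [179.61   0.18  85.69] w 0.0884 F [-0.1 -0.3 -0.3] g 0.0 t 87.9
.4835 -.0847 .072 85.6 -> [0.0869, -0.0022, 0.0008, 0.1356]
.4902 .0001 .072 85.6 -> [0.0, 0.0851, 0.0002, -0.0]
```

```bash
python3 -m inch '[[0,0,0,-0.002,0,0.04,100],[0,0,0,-0.002,0,0.08,100],[0,0,0,-0.002,0,0.12,100],[0,0,0,-0.002,0,0.136,100],[0,0,0,-0.002,0,0.136,100],[0,0,0,-0.002,0,0.136,100],[0,0,0,-0.002,0,0.136,100]]'; python3 -m inch '[[0,0,0,0.01,0,0,100],[0,0,0,0.02,0,0,100],[0,0,0,0.03,0,0,100],[0,0,0,0.038,0,0,100],[0,0,0,0.046,0,0,100],[0,0,0,0.054,0,0,100]]'; python3 -m inch '[[0,0,0,0.006,0,0,100],[0,0,0,0.012,0,0,100],[0,0,0,0.018,0,0,100],[0,0,0,0.024,0,0,100],[0,0,0,0.028,0,0,100],[0,0,0,0.031,0,0,100],[0,0,0,0.031,0,0,100],[0,0,0,0.031,0,0,100]]'; python3 plan.py ".4902 .0001 .072 85.6"
```

```text
clock: 88.6
position: [0.4842, -0.0859, 0.0731]
tool_rot: [3.132, 0.004, 1.495]
ft_force: [0.7, -0.9, -1.2]
width: 0.0881
grasp_force: 0.0
clock: 89.2
position: [0.487, -0.0312, 0.0716]
tool_rot: [3.135, 0.004, 1.495]
ft_force: [0.3, -1.0, -0.3]
width: 0.0883
grasp_force: 0.9
clock: 90.0
position: [0.4891, -0.0006, 0.0712]
tool_rot: [3.135, 0.003, 1.494]
ft_force: [-0.6, -0.2, -0.2]
width: 0.088
grasp_force: 0.0
now [ 0.4891 -0.0006  0.0712] rpy [1.7964e+02 1.5000e-01 8.5600e+01] w 0.088 F [-0.6 -0.2 -0.2] g 0.0 t 90.0
.4902 .0001 .072 85.6 -> [0.0002, 0.0008, 0.001, -0.0008]
```

```bash
python3 -m inch '[[0,0,0,-0.015,0,0,100],[0,0,0,-0.015,0,-0.05,80],[0,0,0,-0.015,0,-0.1,60],[0,0,0,-0.015,0,-0.15,45],[0,0,0,-0.015,0,-0.19,45],[0,0,0,-0.015,0,-0.19,45],[0,0,-8,0.03,0,-0.19,45],[0,0,-16,0.08,0,-0.19,45],[0,0,-24,0.13,0,-0.19,45],[0,0,-32,0.18,0,-0.19,45],[0,0,-40,0.22,0,-0.19,45],[0,0,-48,0.26,0,-0.19,45]]'; python3 plan.py ".519 .374 .26 175.6"
```

```text
clock: 91.2
position: [0.5072, 0.2609, 0.2591]
tool_rot: [3.141, 0.006, 2.338]
ft_force: [1.0, 0.2, 0.4]
width: 0.0398
grasp_force: 0.0
now [0.5072 0.2609 0.2591] rpy [179.97   0.34 133.96] w 0.0398 F [1.  0.2 0.4] g 0.0 t 91.2
.519 .374 .26 175.6 -> [-41.6364, 0.0732, 0.087, -0.0009]
```

```bash
python3 -m inch '[[0,0,-8,0.02,0.025,0,45],[0,0,-16,0.04,0.05,0,45],[0,0,-24,0.06,0.075,0,45],[0,0,-32,0.0732,0.087,0,45],[0,0,-40,0.0732,0.087,0,45],[0,0,-42,0.0732,0.087,0,45],[0,0,-42,0.0732,0.087,0,45],[0,0,-42,0.0732,0.087,0,45],[0,0,-42,0.0732,0.087,0,45],[0,0,-42,0.0732,0.087,0,45],[0,0,-42,0.0732,0.087,0,45]]'; python3 plan.py ".519 .374 .2 175.6" ".519 .374 .137 175.6"
```

```text
clock: 92.3
position: [0.5207, 0.3718, 0.2602]
tool_rot: [-3.138, 0.007, 3.064]
ft_force: [-0.1, -0.6, -0.3]
width: 0.0394
grasp_force: 0.0
now [0.5207 0.3718 0.2602] rpy [-179.82    0.39  175.57] w 0.0394 F [-0.1 -0.6 -0.3] g 0.0 t 92.3
.519 .374 .2 175.6 -> [-0.03, 0.0018, 0.002, 0.0602]
.519 .374 .137 175.6 -> [0.0, 0.0, 0.0, 0.063]
```

```bash
python3 -m inch '[[0,0,0,0.002,0.002,0.04,50],[0,0,0,0.002,0.002,0.08,50],[0,0,0,0.002,0.002,0.11,50],[0,0,0,0.002,0.002,0.119,50],[0,0,0,0.002,0.002,0.119,50],[0,0,0,0.002,0.002,0.119,50],[0,0,0,0.002,0.002,0.119,30],[0,0,0,0.002,0.002,0.119,0],[0,0,0,0.002,0.002,0.119,0],[0,0,0,0.002,0.002,0.119,0],[0,0,0,0.002,0.002,0.119,0],[0,0,0,0.002,0.002,0.119,0]]' 25;  python3 -m inch '[[0,0,0,0,0,0,0],[0,0,0,0,0,0,0],[0,0,0,0,0,0,0]]'; python3 plan.py
```

```text
clock: 93.5
position: [0.5201, 0.3764, 0.1423]
tool_rot: [3.139, 0.009, 3.065]
ft_force: [2.0, 10.6, -2.3]
width: 0.0123
grasp_force: 24.8
clock: 93.8
position: [0.5201, 0.3764, 0.1422]
tool_rot: [3.139, 0.009, 3.065]
ft_force: [2.0, 10.8, -1.6]
width: 0.0123
grasp_force: 24.8
now [0.5201 0.3764 0.1422] rpy [179.88   0.54 175.63] w 0.0123 F [ 2.  10.8 -1.6] g 24.8 t 93.8
```

```bash
python3 -m inch '[[0,0,0,0,0.003,-0.005,0],[0,0,0,0,0.002,-0.013,0],[0,0,0,0,0.001,-0.022,0],[0,0,0,0,-0.001,-0.032,0],[0,0,0,0,-0.003,-0.0415,0],[0,0,0,0,-0.0065,-0.0515,0],[0,0,0,0,-0.010,-0.0615,0],[0,0,0,0,-0.0138,-0.0715,0],[0,0,0,0,-0.0175,-0.081,0],[0,0,0,0,-0.0175,-0.081,0],[0,0,0,0,-0.0175,-0.081,0]]' 30; python3 plan.py
```

```text
clock: 94.9
position: [0.5183, 0.355, 0.223]
tool_rot: [-3.137, 0.008, 3.064]
ft_force: [5.3, -4.8, -5.9]
width: 0.0117
grasp_force: 30.0
now [0.5183 0.355  0.223 ] rpy [-179.72    0.47  175.55] w 0.0117 F [ 5.3 -4.8 -5.9] g 30.0 t 94.9
```

```bash
python3 -m inch '[[0,0,0,0,-0.0045,-0.009,0],[0,0,0,0,-0.01,-0.018,0],[0,0,0,0,-0.0157,-0.0273,0],[0,0,0,0,-0.0157,-0.0273,0],[0,0,0,0,-0.022,-0.0358,0],[0,0,0,0,-0.0285,-0.044,0],[0,0,0,0,-0.0354,-0.0519,0],[0,0,0,0,-0.0354,-0.0519,0],[0,0,0,0,-0.0354,-0.0519,0],[0,0,0,0,-0.0354,-0.0519,0]]' 30; python3 plan.py;  python3 -m inch '[[0,0,0,0,-0.007,-0.007,0],[0,0,0,0,-0.015,-0.0147,0],[0,0,0,0,-0.023,-0.0215,0],[0,0,0,0,-0.029,-0.0258,0],[0,0,0,0,-0.029,-0.0258,0],[0,0,0,0,-0.029,-0.0258,0],[0,0,0,0,-0.029,-0.0258,0],[0,0,0,0,-0.029,-0.0258,0],[0,0,0,0,-0.029,-0.0258,0],[0,0,0,0,-0.029,-0.0258,0],[0,0,0,0,-0.029,-0.0258,0],[0,0,0,0,-0.029,-0.0258,0]]'; python3 plan.py
```

```text
clock: 95.9
position: [0.5153, 0.3184, 0.2733]
tool_rot: [-3.134, 0.007, 3.063]
ft_force: [9.9, -8.9, -9.6]
width: 0.0111
grasp_force: 30.5
now [0.5153 0.3184 0.2733] rpy [-179.54    0.41  175.5 ] w 0.0111 F [ 9.9 -8.9 -9.6] g 30.5 t 95.9
clock: 97.1
position: [0.5129, 0.2891, 0.2977]
tool_rot: [-3.132, 0.006, 3.063]
ft_force: [12.6, -10.0, -16.5]
width: 0.0105
grasp_force: 30.9
now [0.5129 0.2891 0.2977] rpy [-179.45    0.35  175.47] w 0.0105 F [ 12.6 -10.  -16.5] g 30.9 t 97.1
```

```bash
python3 -m inch '[[0,0,0,0,0,0,0],[0,0,0,0,0,0,0],[0,0,0,0,0,0,0],[0,0,0,0,0,0,0],[0,0,0,0,0,0,0],[0,0,0,0,0,0,0],[0,0,0,0,0,0,0],[0,0,0,0,0,0,0],[0,0,0,0,0,0,0],[0,0,0,0,0,0,0],[0,0,0,0,0,0,0],[0,0,0,0,0,0,0]]' 30
python3 -m inch '[[0,0,0,0,0.006,0.0043,0],[0,0,0,0,0.014,0.011,0],[0,0,0,0,0.022,0.0188,0],[0,0,0,0,0.029,0.0258,0],[0,0,0,0,0.036,0.0337,0],[0,0,0,0,0.0425,0.042,0],[0,0,0,0,0.0487,0.0504,0],[0,0,0,0,0.0545,0.0597,0],[0,0,0,0,0.06,0.0687,0],[0,0,0,0,0.0644,0.0777,0],[0,0,0,0,0.0644,0.0777,0],[0,0,0,0,0.0644,0.0777,0]]'; python3 plan.py
```

```text
clock: 98.3
position: [0.5129, 0.2891, 0.2977]
tool_rot: [-3.132, 0.006, 3.063]
ft_force: [12.7, -10.7, -16.7]
width: 0.0107
grasp_force: 30.9
clock: 99.5
position: [0.5178, 0.3538, 0.2217]
tool_rot: [-3.133, 0.006, 3.064]
ft_force: [6.1, -8.8, -5.1]
width: 0.0106
grasp_force: 30.5
now [0.5178 0.3538 0.2217] rpy [-179.51    0.34  175.55] w 0.0106 F [ 6.1 -8.8 -5.1] g 30.5 t 99.5
```

```bash
python3 -m inch '[[0,0,0,0,0.0037,0.0095,0],[0,0,0,0,0.0075,0.0195,0],[0,0,0,0,0.011,0.0295,0],[0,0,0,0,0.0145,0.0395,0],[0,0,0,0,0.0165,0.049,0],[0,0,0,0,0.0185,0.059,0],[0,0,0,0,0.0195,0.068,0],[0,0,0,0,0.0205,0.0745,0],[0,0,0,0,0.0205,0.0785,0],[0,0,0,0,0.0205,0.0785,0],[0,0,0,0,0.0205,0.0785,0],[0,0,0,0,0.0205,0.0785,0]]'; python3 plan.py
```

```text
clock: 100.7
position: [0.5196, 0.3759, 0.1439]
tool_rot: [-3.137, 0.006, 3.065]
ft_force: [2.3, -6.2, -0.5]
width: 0.01
grasp_force: 30.1
now [0.5196 0.3759 0.1439] rpy [-179.73    0.36  175.6 ] w 0.01 F [ 2.3 -6.2 -0.5] g 30.1 t 100.7
```

```bash
python3 -m inch '[[0,0,0,0,0,0.002,0],[0,0,0,0,0,0.002,0],[0,0,0,0,0,0.002,30],[0,0,0,0,0,0.002,50],[0,0,0,0,0,0.002,50],[0,0,0,0,0,0.002,50],[0,0,0,0,0,0.002,50],[0,0,0,0,0,0.002,50]]'; python3 plan.py ".5197 .3775 .140 175.6"
```

```text
clock: 101.5
position: [0.5197, 0.3768, 0.1418]
tool_rot: [-3.139, 0.007, 3.065]
ft_force: [-0.4, -0.3, -0.4]
width: 0.0442
grasp_force: 0.0
now [0.5197 0.3768 0.1418] rpy [-179.82    0.39  175.61] w 0.0442 F [-0.4 -0.3 -0.4] g 0.0 t 101.5
.5197 .3775 .140 175.6 -> [0.0105, 0.0, 0.0007, 0.0018]
```

```bash
python3 -m inch '[[0,0,0,0,0,0.003,50],[0,0,0,0,0,0.003,50],[0,0,0,0,0,0.003,25],[0,0,0,0,0,0.003,0],[0,0,0,0,0,0.003,0],[0,0,0,0,0,0.003,0],[0,0,0,0,0,0.003,0],[0,0,0,0,0,0.003,0]]' 35; python3 plan.py; python3 -m inch '[[0,0,0,0,-0.001,-0.01,0],[0,0,0,0,-0.0021,-0.0209,0],[0,0,0,0,-0.004,-0.0312,0],[0,0,0,0,-0.0062,-0.0415,0],[0,0,0,0,-0.0093,-0.0515,0],[0,0,0,0,-0.0124,-0.0616,0],[0,0,0,0,-0.0165,-0.0713,0],[0,0,0,0,-0.0205,-0.081,0],[0,0,0,0,-0.0205,-0.081,0],[0,0,0,0,-0.0205,-0.081,0],[0,0,0,0,-0.0205,-0.081,0]]'; python3 -m inch '[[0,0,0,0,-0.005,-0.0092,0],[0,0,0,0,-0.01,-0.0184,0],[0,0,0,0,-0.016,-0.0271,0],[0,0,0,0,-0.0218,-0.0358,0],[0,0,0,0,-0.0286,-0.0438,0],[0,0,0,0,-0.0354,-0.0519,0],[0,0,0,0,-0.0429,-0.0592,0],[0,0,0,0,-0.0504,-0.0666,0],[0,0,0,0,-0.0586,-0.0732,0],[0,0,0,0,-0.0668,-0.0797,0],[0,0,0,0,-0.0668,-0.0797,0],[0,0,0,0,-0.0668,-0.0797,0]]'; python3 -m inch '[[0,0,0,0,0,0,0],[0,0,0,0,0,0,0],[0,0,0,0,0,0,0],[0,0,0,0,0,0,0],[0,0,0,0,0,0,0],[0,0,0,0,0,0,0]]'
```

```text
clock: 102.3
position: [0.5198, 0.3765, 0.1388]
tool_rot: [-3.138, 0.007, 3.065]
ft_force: [0.2, -1.5, 0.7]
width: 0.0112
grasp_force: 34.5
now [0.5198 0.3765 0.1388] rpy [-179.8     0.39  175.6 ] w 0.0112 F [ 0.2 -1.5  0.7] g 34.5 t 102.3
clock: 103.4
position: [0.5179, 0.3549, 0.2199]
tool_rot: [-3.136, 0.007, 3.064]
ft_force: [3.7, -4.2, -5.3]
width: 0.0103
grasp_force: 35.2
clock: 104.6
position: [0.5118, 0.2875, 0.2975]
tool_rot: [-3.134, 0.005, 3.063]
ft_force: [6.6, -8.6, -14.5]
width: 0.0104
grasp_force: 35.7
clock: 105.2
position: [0.5118, 0.2877, 0.2974]
tool_rot: [-3.134, 0.004, 3.063]
ft_force: [7.7, -7.4, -15.1]
width: 0.01
grasp_force: 35.7
```

Lower along the same arc and release.

```bash
python3 -m inch '[[0,0,0,0,0.0082,0.0065,0],[0,0,0,0,0.0164,0.0131,0],[0,0,0,0,0.0239,0.0205,0],[0,0,0,0,0.0314,0.0278,0],[0,0,0,0,0.0382,0.0359,0],[0,0,0,0,0.045,0.0439,0],[0,0,0,0,0.0508,0.0526,0],[0,0,0,0,0.0568,0.0613,0],[0,0,0,0,0.0618,0.0705,0],[0,0,0,0,0.0668,0.0797,0],[0,0,0,0,0.0668,0.0797,0],[0,0,0,0,0.0668,0.0797,0]]'; python3 -m inch '[[0,0,0,0,0.004,0.0097,0],[0,0,0,0,0.0081,0.0194,0],[0,0,0,0,0.0112,0.0295,0],[0,0,0,0,0.0143,0.0395,0],[0,0,0,0,0.0165,0.0498,0],[0,0,0,0,0.0184,0.0601,0],[0,0,0,0,0.0195,0.07,0],[0,0,0,0,0.0205,0.0785,0],[0,0,0,0,0.0205,0.081,0],[0,0,0,0,0.0205,0.081,0],[0,0,0,0,0.0205,0.081,0],[0,0,0,0,0.0205,0.081,0]]'; python3 -m inch '[[0,0,0,0,0,0,30],[0,0,0,0,0,0,50],[0,0,0,0,0,0,50],[0,0,0,0,0,0,50],[0,0,0,0,0,-0.03,50],[0,0,0,0,0,-0.07,50],[0,0,0,0,0,-0.12,50],[0,0,0,0,0,-0.16,50],[0,0,0,0,0,-0.16,50],[0,0,0,0,0,-0.16,50]]'
```

```text
clock: 106.4
position: [0.5172, 0.3547, 0.2192]
tool_rot: [-3.134, 0.005, 3.065]
ft_force: [1.6, -7.4, -4.3]
width: 0.0106
grasp_force: 35.4
clock: 107.6
position: [0.5192, 0.3764, 0.1388]
tool_rot: [-3.137, 0.005, 3.065]
ft_force: [-3.1, -5.6, -0.9]
width: 0.0099
grasp_force: 35.2
clock: 108.6
position: [0.5192, 0.3777, 0.3003]
tool_rot: [-3.14, 0.01, 3.065]
ft_force: [-0.3, -0.3, -0.4]
width: 0.0439
grasp_force: 0.0
```

```bash
python3 -c "
from station import *
print(finish_job())"
```

```text
the job is handed in; nothing more can be done
None
```

I handed the job in with all four posts locked in the rail, the tray tipped twice and lowered level, and the basket under the edge; I couldn't check that the boxes are in it, because I had used up all 200 camera calls before placing the basket and did the rest by position and force readings.

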